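# Square up the sample plates and count the bundle

### The arm

A 7-joint arm with a two-finger parallel gripper is mounted at the origin on the work surface. World frame = base frame: x ahead of the robot, y to its left, z up, the work surface at z = 0. Lengths are in m, angles in rad, forces in N, time in s.
With the tool pointing down it reaches from about 0.4 to 0.875 m from the base axis. Payload 19.3 kg.
Tool frame: the origin (TCP) lies midway between the tips of the shut fingers; the grasp point (between the pads) lies bot.tcp_to_grasp behind it (bot.tcp_to_grasp is the distance from the TCP to the grasp point, in m); z points along the fingers, y is the line along which they close (so a half turn about z gives the same grasp; the last joint's range is limited). The gripper opens to 85 mm and grips with 20 to 120 N. Pads are 22 mm wide; open, the fingers measure 114 mm over their backs; the gripper's body (76 mm by 85 mm) begins 54 mm behind the grasp point. The pads swing forward as they close: fully open they stand 13 mm farther back than shut.
Start: joints at [-1.247, 0.521, -0.036, 1.599, 0.021, 1.021, -0.113], TCP at [0.24, 0.577, 0.231] pointing down, gripper open.
Joint ranges: [-2.91, 2.91], [-0.3, 2.13], [-1.5, 1.42], [0.17, 2.43], [-1.26, 4.41], [0.16, 1.93], [-2.52, 2.52]. Speed limits (rad/s): [1.89, 1.89, 2.39, 2.39, 3.01, 3.01, 3.01].

### API

Orientations are given as [roll, pitch, yaw] about the fixed x, y, z axes, in that order (R = Rz(yaw) Ry(pitch) Rx(roll)).
In Python, from workcell import observe, imaging, bot gives the robot as it stands.
- The arm moves only by the tool send_rows, never from a script. Its argument "plan" is text: rows parted by semicolons, each of 7 numbers parted by spaces: the shift along the tool's x, y, z in m, then the turn, a rotation vector about the tool's x, y, z in degrees, then the finger opening in m, from 0 to 0.0854. In form: dx dy dz rx ry rz claw; .... A call has 1 to 10 rows; each row is the pose to reach, as a shift and turn from the pose commanded when the call began, along the tool's axes at that moment; what a row does not reach only later rows make up. A row lasts 1/12 s, in which the tool goes at most 41.7 mm and 7.16 degrees, less where a joint would pass 70% of its speed; a pose out of reach is approached as far as the arm can. A call with a gripper value outside its range is refused whole. The fingers move at their own pace and stop on an object; "grip_force" is the grip in N (left out, the last holds). Time passes only in rows, so rows that repeat a pose let the fingers close. It gives the time, the measured TCP pose, the force, the opening and the grip force at its end, in the units of the state.
- observe(): the state, without advancing time (a new reading comes with each control period).
- imaging.grab_frame(name): name is "side" or "top" or "wrist"; returns a dict with "color" (480x640x3 uint8, red, green, blue), "fx", "fy", "cx", "cy" (pixels), "eye" and "orientation" of the camera in the world; the wrist camera has in their place "tool_from_camera" (4x4, takes a point from camera to tool coordinates, whose origin is the TCP and whose axes are the flange's). Camera axes: x right, y down, z forward; pixel columns grow to the right and rows downward; lengths in m; the calibration is good to about 2 mm. A picture is of the moment at which its call begins: read the wrist's pose just before it. There is no depth.
- bot.job_done(): hands the job in; it is judged then, once.
The state is a dict: "clock": time; "qpos": joint angles; "qd": joint speeds; "joint_efforts": joint torques, N m; "position": TCP position; "tool_rot": TCP orientation; "force": force on the tool from outside, world axes, zero at the start; "moment": the same for the moment, N m; "grip_width": finger opening in m; "finger_force": force on a finger pad.
Only numpy, scipy, OpenCV 4.12 (cv2) and the standard library are available. Lean on these libraries where they do the work, as an engineer would, in place of code of your own. Each camera call takes 0.05 s, during which the arm holds its last target. There are 200 camera calls.

### The job

Pack up the materials kit: add every loose sample plate lying on the bench to the untidy pile in the squaring stand and tap the pile until all the plates' edges are flush, tight against both fences. Once it is flush, set the round steel weight upright in the middle of the pile, and then register the bundle by pushing the counter's sprung lever all the way round to its stop and letting it spring fully back. Do not knock over the foam cup that stands among the plates.

Things in the scene. Friction and masses are not known exactly. Their poses are not given: they have to be found in the camera images.
- home (a point): point on the floor of the squaring stand under the centre of a flush pile, 10 mm above the bench. x points to the far fence (inner face at x = +30 mm, running along y from -40 to +62 mm), y to the left fence (inner face at y = +50 mm, running along x from -20 to +30 mm), z up. A flush plate has its centre at x = y = 0 and its long side along y.
- stand: the squaring stand, fixed: grey slab 10 mm thick with two aluminium fences, 12 mm thick, rising 42 mm above its floor at the far and left sides. The other two sides are open: the floor reaches to x = -100 mm and y = -110 mm. Origin on the bench 10 mm below point home, same axes.
- base_a: lowest sample plate of the untidy pile already on the stand's floor, 12 to 24 mm short of the far fence, 10 to 24 mm short of the left one, and askew up to 7 degrees. Brown wood. All plates are flat slabs 100 x 60 x 6 mm, 60 to 180 g; origin at the centre of the underside, x along the 100 mm side, y along the 60 mm side, z up.
- base_b: second plate of the pile, lying on base_a; same size and axes; bare aluminium
- plate_a: loose sample plate of pale plywood lying flat on the bench (absent in some runs: 2 to 4 of the four loose plates are there); 100 x 60 x 6 mm, same axes as the others
- plate_b: loose sample plate of bright steel lying flat on the bench (absent in some runs: 2 to 4 of the four loose plates are there); 100 x 60 x 6 mm, same axes as the others
- plate_c: loose sample plate of grey plastic lying flat on the bench (absent in some runs: 2 to 4 of the four loose plates are there); 100 x 60 x 6 mm, same axes as the others
- plate_d: loose sample plate of dark wood lying flat on the bench (absent in some runs: 2 to 4 of the four loose plates are there); 100 x 60 x 6 mm, same axes as the others
- weight: round steel weight, 0.36 kg, standing on the bench: a disc 48 mm across and 24 mm high with an upright knob 20 mm across on top, from 26 to 50 mm above the underside; origin at the centre of the underside, z up
- lever (a joint): angle of the counter's lever in rad: 0 at rest, 1.1 at the stop; it grows clockwise seen from above, i.e. the post at the lever's end swings from the right (-y) to the left (+y) along the robot's side of the counter. A spring pulls it back: 1.2 N at the post at rest, 5 N at the stop.
- lever_post (a point): top of the upright black post at the lever's free end, 16 mm across; the post rises 40 mm, its top (this point) 102 mm above the bench, its foot 62 mm above the bench; it moves with the lever, 72 mm from the pivot
- lever_pivot (a point): the lever's vertical pivot axis at the middle of the counter's top, 55 mm above the bench; the counter is a fixed grey box 80 x 84 x 55 mm on a 110 mm square foot. x points away from the robot, y left. The post stands 0.55 rad to the right (-y) of the -x direction at rest, 0.55 rad to its left (+y) at the stop. The lever bar, 12 mm wide, lies 62 to 68 mm above the bench.
- cup: bystander: white foam cup standing upside down on the bench among the plates, 66 mm across at the foot, 80 mm high; origin at the centre of its underside
There are look-alikes about, which are no part of the job. Leave any turquoise look-alike of the plate_b alone.

How it is judged:
On the way, in this order (a step that is already met when the one before it is completed fails the run):
1. all the plates present are piled in the stand with their edges flush against both fences (x of base_a in the frame of home between -0.0025 and 0.0025 m and y of base_a in the frame of home between -0.0025 and 0.0025 m and angle between the x axis of each of base_a, base_b, plate_a, plate_b, plate_c, plate_d and the y axis of home, either way round below 0.04 rad and angle between the z axis of each of base_a, base_b, plate_a, plate_b, plate_c, plate_d and the z axis of home, either way round below 0.05 rad and x of base_b in the frame of home between -0.0025 and 0.0025 m and y of base_b in the frame of home between -0.0025 and 0.0025 m and x of plate_a in the frame of home between -0.0025 and 0.0025 m and y of plate_a in the frame of home between -0.0025 and 0.0025 m and x of plate_b in the frame of home between -0.0025 and 0.0025 m and y of plate_b in the frame of home between -0.0025 and 0.0025 m and x of plate_c in the frame of home between -0.0025 and 0.0025 m and y of plate_c in the frame of home between -0.0025 and 0.0025 m and x of plate_d in the frame of home between -0.0025 and 0.0025 m and y of plate_d in the frame of home between -0.0025 and 0.0025 m), for 0.3 s.
2. the weight stands upright in the middle of the pile, let go (horizontal distance between weight and home below 0.016 m and angle between weight's own z axis and vertical below 0.08 rad and z of weight in the frame of home between 0.021 and 0.039 m and contact force between the fingers and weight below 0.1 N), for 0.3 s.
3. the counter's lever is pushed to its stop (value of joint lever above 1.04 rad), for 0.05 s.
4. the lever has sprung back to rest (value of joint lever below 0.06 rad), for 0.2 s.
At the end, for the whole second after the job is handed in: every plate present lies flat in the pile with its centre within 2.5 mm of the flush position each way and within 0.04 rad of square to the fences; the weight stands upright on the pile, within 16 mm of its centre, released; the lever is back at rest (below 0.06 rad); plates and weight at rest (all of step 1 and all of step 2 and linear speed of each of base_a, base_b, plate_a, plate_b, plate_c, plate_d, weight below 0.02 m/s and value of joint lever below 0.06 rad); the robot touches nothing.
It fails at once if the foam cup is knocked over (angle between cup's own z axis and vertical above 0.6 rad).
Of plate_a, plate_b, plate_c, plate_d only 2 to 4 are there at a start; the rules pass over those that are not, and their reading is None.
At some moment in a run one of plate_a, plate_b, plate_c, plate_d, weight may be knocked a few centimetres aside while the robot is not near it.
Once in a run the grip may slacken for a moment while it holds something.
It also fails if it takes over 210 s, if anything falls off the work surface, if the arm or the gripper's body presses on something with over 40 N, if the wrist force passes 120 N, or if a joint passes its speed limit or range.

## Working session

There is one attempt and no reset: what is moved stays moved. The work goes in short steps, Python scripts to look and compute and a tool call to move; the robot and the scene stay as the last step left them, time stands still between calls to the robot, and variables do not carry over. Pictures are saved under pics/ and viewed, at most 14 in all, crops included, and the job is handed in when it is done.

Besides the shell and the picture viewer there is one more tool, called as name(argument=value, ...) on one line, values as JSON. send_rows: Moves the arm, as the interface text tells. Its arguments: {"type":"object","properties":{"plan":{"type":"string"},"grip_force":{"type":"number"}},"required":["plan"]}

```bash
ls; mkdir -p pics; cat > h.py <<'E'
import numpy as np,cv2,pickle
from scipy.spatial.transform import Rotation as R
from workcell import observe,imaging,bot
def grab(n,save=None):
    s=observe(); f=imaging.grab_frame(n); f=dict(f)
    if n=="wrist":
        T=np.eye(4); r=np.array(s["tool_rot"]); 
        T[:3,:3]=R.from_euler("xyz",r).as_matrix() if r.size==3 else r
        T[:3,3]=s["position"]; f["T"]=T@np.array(f["tool_from_camera"])
    else:
        T=np.eye(4); o=np.array(f["orientation"]); T[:3,:3]=R.from_euler("xyz",o).as_matrix() if o.size==3 else o.reshape(3,3)
        T[:3,3]=f["eye"]; f["T"]=T
    if save: cv2.imwrite(f"pics/{save}.png",cv2.cvtColor(f["color"],cv2.COLOR_RGB2BGR)); pickle.dump(f,open(f"pics/{save}.pkl","wb"))
    return f
def load(n): return pickle.load(open(f"pics/{n}.pkl","rb"))
def ray(f,uv):
    u=np.atleast_2d(np.array(uv,float)); d=np.c_[(u[:,0]-f["cx"])/f["fx"],(u[:,1]-f["cy"])/f["fy"],np.ones(len(u))]
    return f["T"][:3,3],d@f["T"][:3,:3].T
def onz(f,uv,z):
    o,d=ray(f,uv); return o+d*((z-o[2])/d[:,2])[:,None]
def proj(f,P):
    P=np.atleast_2d(np.array(P,float)); c=(P-f["T"][:3,3])@f["T"][:3,:3]
    return np.c_[f["fx"]*c[:,0]/c[:,2]+f["cx"],f["fy"]*c[:,1]/c[:,2]+f["cy"]]
def tri(f1,u1,f2,u2):
    o1,d1=ray(f1,u1);o2,d2=ray(f2,u2); d1=d1[0];d2=d2[0]
    t=np.linalg.lstsq(np.c_[d1,-d2],o2-o1,rcond=None)[0]; a=o1+d1*t[0];b=o2+d2*t[1]
    return (a+b)/2,np.linalg.norm(a-b)
E
python3 - <<'E'
from h import *
s=observe(); print({k:np.round(v,3).tolist() for k,v in s.items()}); print(bot.tcp_to_grasp,[x for x in dir(bot) if x[0]!='_'])
for n in("top","side","wrist"):
    f=grab(n,n+"0"); print(n,f["fx"],f["fy"],f["cx"],f["cy"],np.round(f["T"],3).tolist())
E
```

```text
pics
{'clock': 0.0, 'qpos': [-1.247, 0.522, -0.036, 1.6, 0.021, 1.021, -0.113], 'qd': [-0.0, -0.001, -0.0, 0.0, 0.0, -0.0, -0.001], 'joint_efforts': [0.001, -92.711, 1.98, -36.994, 0.018, 0.008, 0.0], 'position': [0.24, 0.577, 0.231], 'tool_rot': [-3.14, 0.0, 2.748], 'force': [-0.209, 0.62, 0.834], 'moment': [0.02, -0.025, 0.055], 'finger_force': 0.0, 'grip_width': 0.085}
0.0187 ['IKError', 'job_done', 'tcp_to_grasp']
top 581.3404038943116 581.3404038943116 324.23484531396906 239.12473967809805 [[0.009, -0.989, 0.149, 0.454], [-1.0, -0.009, 0.001, -0.06], [0.001, -0.149, -0.989, 1.09], [0.0, 0.0, 0.0, 1.0]]
side 518.5814350362369 518.5814350362369 323.92459008849886 245.05016873494128 [[0.914, -0.29, 0.283, 0.291], [-0.405, -0.637, 0.656, -0.813], [-0.01, -0.714, -0.7, 0.896], [0.0, 0.0, 0.0, 1.0]]
wrist 336.04345785928325 336.04345785928325 320.72235102492374 241.41094203250557 [[0.384, 0.877, 0.289, 0.165], [0.923, -0.365, -0.121, 0.607], [-0.001, 0.313, -0.95, 0.372], [0.0, 0.0, 0.0, 1.0]]
```

View pics/top0.png

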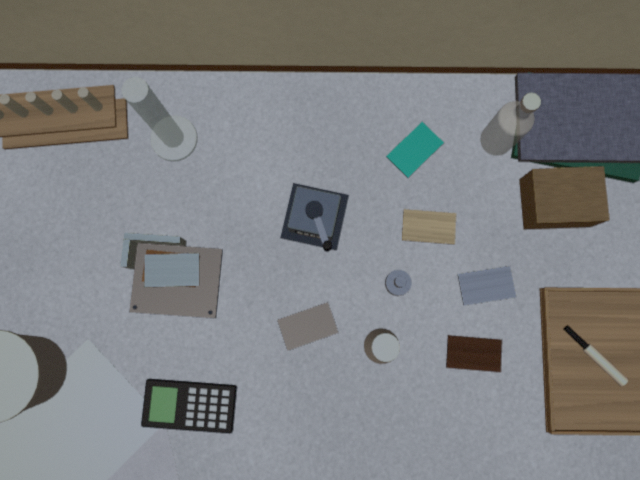

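View pics/side0.png

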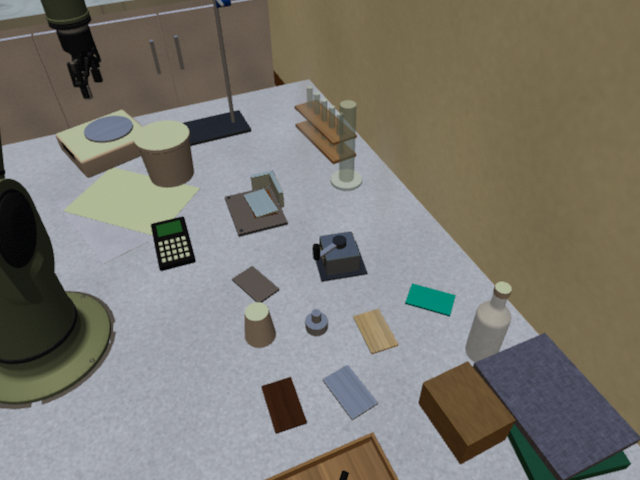

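The top view shows all four loose plates: plywood (429,226), steel (487,286), grey plastic (307,326) and dark wood (474,353). It also shows the weight (398,283), cup (385,347), counter (315,215) and stand (177,282). The turquoise decoy is at (416,150). The side view shows the same set.

```bash
cat >> h.py <<'E'
def seg(f,seed,thr=28,rad=4,k=5,box=60):
    L=cv2.cvtColor(cv2.GaussianBlur(f["color"],(3,3),0),cv2.COLOR_RGB2LAB).astype(float)
    x,y=map(int,seed); c=np.median(L[y-rad:y+rad+1,x-rad:x+rad+1].reshape(-1,3),0)
    w=np.array([.6,2,2]); m=(np.linalg.norm((L-c)*w,axis=2)<thr).astype(np.uint8)
    q=np.zeros_like(m); q[max(0,y-box):y+box,max(0,x-box):x+box]=1; m*=q
    m=cv2.morphologyEx(cv2.morphologyEx(m,cv2.MORPH_CLOSE,np.ones((k,k))),cv2.MORPH_OPEN,np.ones((k,k)))
    n,l,st,ce=cv2.connectedComponentsWithStats(m); m=(l==l[y,x]).astype(np.uint8)
    C=max(cv2.findContours(m,cv2.RETR_EXTERNAL,cv2.CHAIN_APPROX_NONE)[0],key=cv2.contourArea)
    return C[:,0,:].astype(float)
def rect(f,C,z):
    P=onz(f,C,z)[:,:2].astype(np.float32)*1000
    (c,s,a)=cv2.minAreaRect(P)
    if s[0]<s[1]: s=s[::-1];a+=90
    return np.array(c)/1000,s,(a+90)%180-90   # a: direction of long side in world, deg
E
python3 - <<'E'
from h import *
t,s=load("top0"),load("side0")
sd={"a":[(429,226),(375,330)],"b":[(487,286),(350,390)],"c":[(307,326),(255,283)],"d":[(474,353),(284,404)],"fake":[(416,150),(431,299)]}
for k,(u,v) in sd.items():
    for thr in (22,30):
        C=seg(t,u,thr);D=seg(s,v,thr)
        cc=[np.array(cv2.minAreaRect(X.astype(np.float32))[0]) for X in (C,D)]
        # area centroids
        M=[cv2.moments(X.astype(np.float32)) for X in (C,D)]; mm=[(m["m10"]/m["m00"],m["m01"]/m["m00"]) for m in M]
        p,e=tri(t,mm[0],s,mm[1]); print(k,thr,np.round(rect(t,C,.006)[0],4),np.round(rect(t,C,.006)[1],1),round(rect(t,C,.006)[2],1),"side",np.round(rect(s,D,.006)[0],4),np.round(rect(s,D,.006)[1],1),round(rect(s,D,.006)[2],1),"tri",np.round(p,4),round(e,4))
print("home~",onz(t,[(131,244),(222,247),(215,317),(131,315),(172,270)],.01))
print("post",tri(t,(327,245),s,(316,245)),"weight",tri(t,(398,281),s,(316,313)),"cup",tri(t,(386,348),s,(257,312)))
I=cv2.resize(t["color"][220:330,110:235],None,fx=6,fy=5,interpolation=2)
cv2.imwrite("pics/stand.png",cv2.cvtColor(I,cv2.COLOR_RGB2BGR))
E
```

```text
a 22 [ 0.644  -0.2568] [99.8 60.3] 85.8 side [ 0.6439 -0.2565] [100.   59.6] 86.2 tri [ 0.6443 -0.2574  0.004 ] 0.0004
a 30 [ 0.6441 -0.2569] [102.3  62.3] 86.0 side [ 0.6444 -0.2568] [101.9  60.7] 85.8 tri [ 0.6444 -0.2576  0.0038] 0.0002
b 22 [ 0.5339 -0.3645] [226.6 225.1] -1.0 side [ 0.5334 -0.3631] [104.   63.6] -80.4 tri [ 0.5338 -0.3642  0.005 ] 0.0002
b 30 [ 0.5339 -0.3645] [226.6 225.1] -1.0 side [ 0.5695 -0.355 ] [260.7 171.3] 59.5 tri [ 0.5551 -0.3777 -0.0191] 0.0408
c 22 [ 0.4125 -0.039 ] [160.4 120.9] 15.1 side [ 0.4554 -0.0316] [103.1  61.6] -70.2 tri [ 0.4377 -0.0419  0.0209] 0.0315
c 30 [ 0.4576 -0.0278] [222.9 217.3] -89.5 side [ 0.4557 -0.0313] [104.9  63.3] -70.6 tri [ 0.4563 -0.0282  0.0013] 0.0007
d 22 [ 0.4088 -0.3352] [97. 56.] 85.9 side [ 0.4092 -0.336 ] [98.4 56.8] 85.8 tri [ 0.4088 -0.3362  0.0024] 0.0007
d 30 [ 0.4085 -0.3353] [98.2 57.4] 85.9 side [ 0.4091 -0.3358] [99.2 57.6] 85.6 tri [ 0.4086 -0.3362  0.0026] 0.0009
fake 22 [ 0.7954 -0.2327] [98.3 57.9] -45.2 side [ 0.7954 -0.2313] [97.8 58.4] -45.1 tri [ 0.7951 -0.2326  0.0063] 0.0004
fake 30 [ 0.7952 -0.2322] [99.9 59.1] -44.3 side [ 0.7953 -0.2315] [98.8 60.5] -44.9 tri [ 0.7952 -0.2324  0.0058] 0.0008
home~ [[0.60419623 0.30302257 0.01      ]
 [0.60010426 0.13207911 0.01      ]
 [0.46989134 0.14037501 0.01      ]
 [0.47211799 0.29528281 0.01      ]
 [0.55598004 0.22374494 0.01      ]]
post (array([ 0.59356614, -0.06466062,  0.10435772]), np.float64(0.0021458783909584847)) weight (array([ 0.53737184, -0.1931336 ,  0.04507668]), np.float64(0.0015693987502794955)) cup (array([ 0.42058373, -0.16727508,  0.0794053 ]), np.float64(0.0031525393808864532))
```

View pics/stand.png

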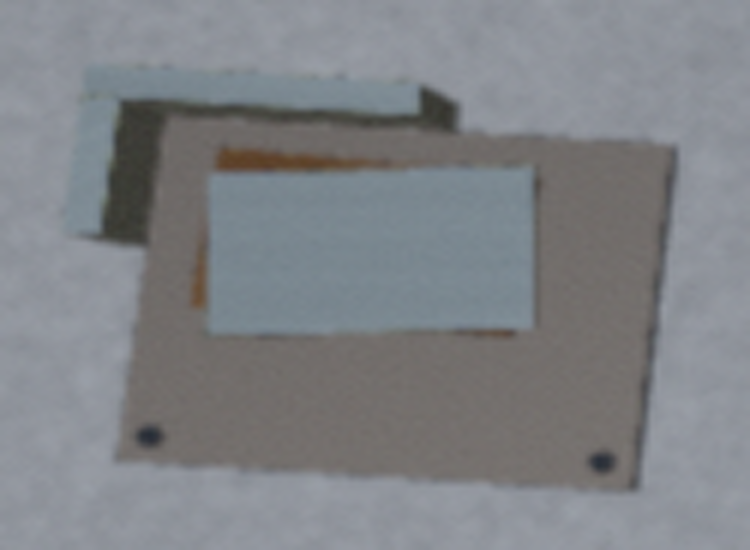

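The crop shows the stand: inner fence corner at (137.5,243), slab corners at (223,249), (216,318) and (130,312), with the aluminium plate lying over the brown one.

```bash
cat > a.py <<'E'
from h import *
t,s=load("top0"),load("side0")
px=np.array([(165,115),(676,147),(634,488),(117,460),(460,131)])/[6,5]+[110,220]-.4
W=onz(t,px,.01)[:,:2]
M=np.array([(30,50),(42,-110),(-100,-110),(-100,62),(30,-40)])/1000
for idx in ([0,1,2,3,4],[1,2,3],[0,1,2,3]):
    A=M[idx]-M[idx].mean(0);B=W[idx]-W[idx].mean(0)
    th=np.arctan2((A[:,0]*B[:,1]-A[:,1]*B[:,0]).sum(),(A*B).sum())
    Rm=np.array([[np.cos(th),-np.sin(th)],[np.sin(th),np.cos(th)]]); h=W[idx].mean(0)-Rm@M[idx].mean(0)
    print(h,np.degrees(th),np.round((W[idx]-(M[idx]@Rm.T+h))*1000,1).tolist())
C=seg(t,(171,270),22); r=rect(t,C,.022); print(r, "in home",Rm.T@(r[0]-h)*1000)
for n,z in (("c",(307,326)),("b",(487,286))):
  for thr in (10,13,16): 
    C=seg(t if n=="c" else t,z,thr); print(n,thr,rect(t,C,.006))
E
python3 a.py
```

```text
[0.5720253  0.24056185] -3.664529453679315 [[1.8, 3.2], [-10.6, 3.3], [4.3, 2.7], [2.1, -9.7], [2.3, 0.5]]
[0.57085459 0.2391091 ] -3.9091798095439514 [[-8.9, 4.9], [5.9, 3.7], [3.0, -8.6]]
[0.57147724 0.24039702] -3.752302760181255 [[2.3, 3.4], [-9.9, 3.6], [5.0, 2.7], [2.6, -9.7]]
(array([0.5574068 , 0.22514688]), (228.02978515625, 220.206787109375), -89.46444290876389) in home [-13.04226294 -16.13826236]
c 10 (array([ 0.45528879, -0.02987885]), (98.99354553222656, 59.63615798950195), -70.25553321838379)
c 13 (array([ 0.45534055, -0.02999599]), (100.42276000976562, 60.85140609741211), -70.27159690856934)
c 16 (array([ 0.45545276, -0.02977811]), (102.41657257080078, 62.406959533691406), -70.28510475158691)
b 10 (array([ 0.53361578, -0.36231744]), (100.42973327636719, 59.83479690551758), -80.61566734313965)
b 13 (array([ 0.53333606, -0.36253552]), (101.92472839355469, 61.43267059326172), -80.12009048461914)
b 16 (array([ 0.53368237, -0.36250146]), (104.37661743164062, 63.3652229309082), -80.82424640655518)
```

send_rows(plan="0 0 -0.02 0 0 0 0.085")

```text
clock: 0.23
position: [0.2392, 0.5756, 0.2481]
tool_rot: [-3.136, 0.0, 2.748]
force: [0.3, 0.4, 0.0]
grip_width: 0.085
finger_force: 0.0
```

```bash
sed -i 's/(42,-110),(-100,-110),(-100,62)/(30,-110),(-100,-110),(-100,50)/' a.py; python3 a.py | head -3
cat > g.py <<'E'
import sys
from h import *
HOME=np.array([0.5705,0.2395]);TH=-3.9
def mv(x,y,z,yaw,p0=None):
    s=observe(); p=np.array(s["position"]); a=np.degrees(np.array(s["tool_rot"])[2])
    Rm=R.from_euler("xyz",s["tool_rot"]).as_matrix()
    Rt=R.from_euler("xyz",[np.pi,0,np.radians(yaw)]).as_matrix()
    d=Rm.T@(np.array([x,y,z])-p); rv=np.degrees(R.from_matrix(Rm.T@Rt).as_rotvec())
    print("clock %.1f"%s["clock"],"d",np.round(d,4),"rv",np.round(rv,1),"rows>=%.1f"%max(np.linalg.norm(d)/.0417,np.linalg.norm(rv)/7.16))
def W(x,y): c,s_=np.cos(np.radians(TH)),np.sin(np.radians(TH)); return HOME+np.array([[c,-s_],[s_,c]])@[x,y]
if __name__=="__main__":
    a=sys.argv[1:]
    if a[0]=="h": a=[*W(float(a[1])/1000,float(a[2])/1000),float(a[3]),float(a[4])+TH]
    mv(*map(float,a))
E
python3 g.py 0.4553 -0.03 0.12 109.7
```

```text
[0.57457328 0.24280395] -3.6635729122234606 [[-0.8, 0.9], [-1.2, 0.3], [1.8, 0.5], [0.3, 0.1], [-0.2, -1.8]]
[0.57490959 0.24306511] -3.6830011669481717 [[-1.5, 0.1], [1.5, 0.2], [-0.0, -0.2]]
[0.57454688 0.243354  ] -3.5037798500850585 [[-0.6, 0.3], [-1.4, -0.3], [1.5, 0.2], [0.5, -0.2]]
clock 0.2 d [-0.4318 -0.4757  0.1309] rv [-0.3  0.2 47.8] rows>=15.7
```

```bash
sed -i 's/0.5705,0.2395/0.5746,0.2430/;s/TH=-3.9/TH=-3.65/' g.py
```

send_rows(plan="-0.21 -0.235 0.03 0 0 24 0.085;-0.21 -0.235 0.03 0 0 24 0.085;-0.21 -0.235 0.03 0 0 24 0.085;-0.21 -0.235 0.03 0 0 24 0.085;-0.21 -0.235 0.03 0 0 24 0.085;-0.21 -0.235 0.03 0 0 24 0.085;-0.21 -0.235 0.03 0 0 24 0.085;-0.21 -0.235 0.03 0 0 24 0.085;-0.21 -0.235 0.03 0 0 24 0.085;-0.21 -0.235 0.03 0 0 24 0.085")

```text
clock: 1.07
position: [0.344, 0.2786, 0.2214]
tool_rot: [-3.142, 0.0, 2.326]
force: [0.2, 0.5, -0.4]
grip_width: 0.0851
finger_force: 0.0
```

```bash
python3 g.py 0.4553 -0.03 0.12 109.7; python3 -c "
from h import *;print(observe()['qpos'])"
```

```text
clock 1.1 d [-0.3009 -0.1306  0.1014] rv [-0.   0.  23.6] rows>=8.2
[-0.92515198  0.24688981  0.1313832   2.07365016 -0.04365453  0.82357615
 -0.01237672]
```

send_rows(plan="-0.301 -0.131 0.081 0 0 23.6 0.08;-0.301 -0.131 0.081 0 0 23.6 0.08;-0.301 -0.131 0.081 0 0 23.6 0.08;-0.301 -0.131 0.081 0 0 23.6 0.08;-0.301 -0.131 0.081 0 0 23.6 0.08;-0.301 -0.131 0.081 0 0 23.6 0.08;-0.301 -0.131 0.081 0 0 23.6 0.08;-0.301 -0.131 0.081 0 0 23.6 0.08;-0.301 -0.131 0.081 0 0 23.6 0.08;-0.301 -0.131 0.081 0 0 23.6 0.08")

```text
clock: 1.9
position: [0.456, -0.0309, 0.1395]
tool_rot: [-3.141, 0.0, 1.914]
force: [-1.4, 1.5, 0.2]
grip_width: 0.0799
finger_force: 0.0
```

```bash
python3 - <<'E'
from h import *
w=grab("wrist","w1"); uv=proj(w,[.4553,-.03,.006])[0]; print(uv)
for thr in(10,13,16):
    r=rect(w,seg(w,uv,thr,box=220),.006);print(r)
E
python3 g.py 0.4553 -0.03 0.0 109.7
```

```text
[320.82273921 228.52226594]
(array([ 0.4544812 , -0.02701092]), (98.18704223632812, 58.89638900756836), -70.30008125305176)
(array([ 0.45471375, -0.02740001]), (99.09925842285156, 59.103233337402344), -70.27752876281738)
(array([ 0.45446829, -0.02708773]), (99.86431884765625, 59.355186462402344), -70.2879695892334)
clock 1.9 d [-0.0007 -0.0005  0.1398] rv [-0.  -0.   0.1] rows>=3.4
```

View pics/w1.png

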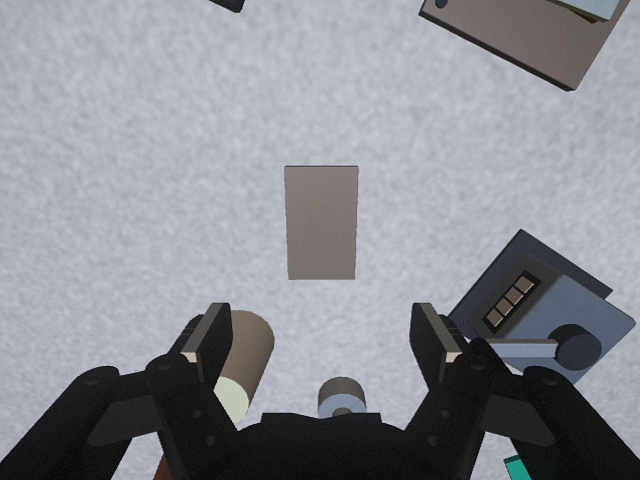

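The wrist view shows the grey plate centred at (322,223), within 3 mm of the prediction. It lies between the opened pads, and the cup and weight are clear of them.

send_rows(plan="-0.002 0 0.1 0 0 0 0.08;-0.002 0 0.12 0 0 0 0.08;-0.002 0 0.135 0 0 0 0.076;-0.002 0 0.141 0 0 0 0.072;-0.002 0 0.141 0 0 0 0.07;-0.002 0 0.141 0 0 0 0.07")

```text
clock: 2.45
position: [0.4559, -0.0296, -0.0007]
tool_rot: [-3.14, -0.001, 1.919]
force: [0.8, -0.8, 2.1]
grip_width: 0.0702
finger_force: 0.0
```

```bash
python3 - <<'E'
from h import *
grab("wrist","w2"); s=observe(); print(s["position"],s["force"])
E
```

```text
[ 4.56600955e-01 -2.98654547e-02  2.58789026e-04] [ 0.91621536  0.07702243 -0.37131443]
```

View pics/w2.png

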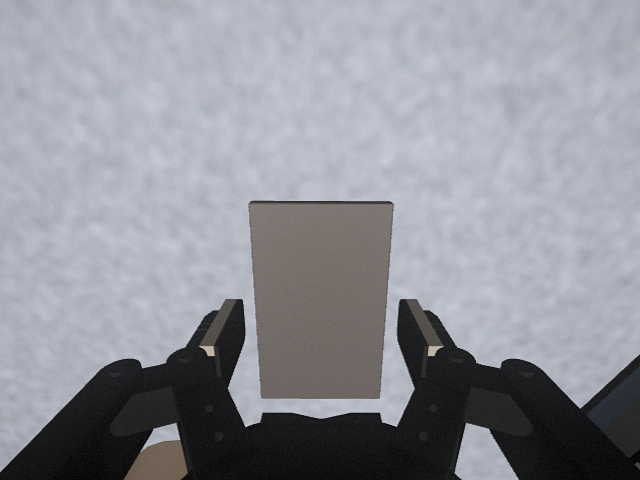

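The plate lies between the pads, which show no contact yet. I'll lower a bit more and close.

send_rows(plan="0 0 0.004 0 0 0 0.07;0 0 0.005 0 0 0 0.07;0 0 0.005 0 0 0 0.05;0 0 0.005 0 0 0 0.05;0 0 0.005 0 0 0 0.05;0 0 0.005 0 0 0 0.05;0 0 0.005 0 0 0 0.05", grip_force=40)

```text
clock: 3.08
position: [0.4566, -0.0307, -0.0047]
tool_rot: [3.14, 0.0, 1.917]
force: [-1.3, 1.3, 14.8]
grip_width: 0.0586
finger_force: 43.3
```

send_rows(plan="0 0 -0.03 0 0 0 0.05;0 0 -0.07 0 0 0 0.05;0 0 -0.11 0 0 0 0.05;0 0 -0.11 0 0 0 0.05", grip_force=60)

```text
clock: 3.42
position: [0.4586, -0.0311, 0.1104]
tool_rot: [3.134, 0.002, 1.916]
force: [3.0, 0.5, 1.1]
grip_width: 0.0577
finger_force: 67.1
```

```bash
python3 g.py h -20 -14 0.09 90
```

```text
clock 3.4 d [0.2138 0.1778 0.0215] rv [ 0.5  0.  23.4] rows>=6.7
```

send_rows(plan="0.07 0.06 0.01 0 0 7 0.05;0.107 0.089 0.01 0 0 14 0.05;0.14 0.118 0.01 0 0 20 0.05;0.175 0.146 0.015 0 0 23.4 0.05;0.2 0.167 0.02 0 0 23.4 0.05;0.214 0.178 0.021 0 0 23.4 0.05;0.214 0.178 0.021 0 0 23.4 0.05;0.214 0.178 0.021 0 0 23.4 0.05")

```text
clock: 4.08
position: [0.5513, 0.238, 0.0829]
tool_rot: [3.141, -0.003, 1.516]
force: [-1.8, 0.1, -1.3]
grip_width: 0.0576
finger_force: 67.0
```

```bash
python3 - <<'E'
from h import *
grab("wrist","w3")
E
python3 g.py h -20 -14 0.019 90
```

```text
clock 4.1 d [-0.0038  0.0032  0.0641] rv [ 0.  -0.1  0.3] rows>=1.5
```

View pics/w3.png

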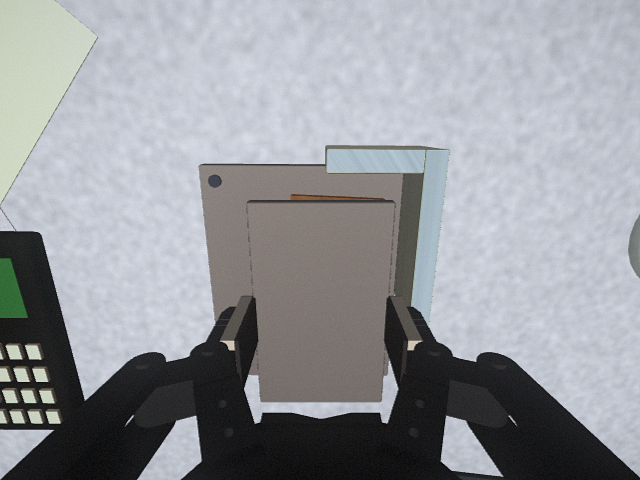

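The plate is held level above the pile, and both fences are clear of the fingers.

send_rows(plan="-0.004 0.002 0.03 0 0 0 0.05;-0.004 0.002 0.055 0 0 0 0.05;-0.004 0.002 0.063 0 0 0 0.05;-0.004 0.002 0.065 0 0 0 0.05;-0.004 0.002 0.065 0 0 0 0.05;-0.004 0.002 0.065 0 0 0 0.05")

```text
clock: 4.63
position: [0.5529, 0.2262, 0.0192]
tool_rot: [3.141, -0.0, 1.508]
force: [1.0, -0.8, -0.2]
grip_width: 0.0576
finger_force: 67.1
```

send_rows(plan="0 0 0 0 0 0 0.067;0 0 0 0 0 0 0.067;0 0 0 0 0 0 0.067;0 0 -0.03 0 0 0 0.067;0 0 -0.07 0 0 0 0.067;0 0 -0.11 0 0 0 0.07;0 0 -0.15 0 0 0 0.075;0 0 -0.15 0 0 0 0.08;0 0 -0.15 0 0 0 0.08")

```text
clock: 5.38
position: [0.5536, 0.2272, 0.1708]
tool_rot: [3.138, -0.003, 1.509]
force: [-0.5, -0.1, -0.9]
grip_width: 0.0797
finger_force: 0.0
```

```bash
python3 g.py 0.644 -0.2568 0.14 86; python3 - <<'E'
from h import *
t=grab("top","t1")
for n,p in (("a",(.644,-.2568)),("b",(.5336,-.3625)),("d",(.4088,-.3352))):
    uv=proj(t,[*p,.006])[0]
    print(n,rect(t,seg(t,uv,{"a":22,"b":10,"d":22}[n]),.006))
C=seg(t,proj(t,[.5555,.227,.028])[0],13);print(rect(t,C,.028))
E
```

```text
clock 5.4 d [-0.4776  0.1201  0.03  ] rv [ 0.2 -0.1  0.5] rows>=11.8
a (array([ 0.64399829, -0.25701254]), (100.12632751464844, 60.17705535888672), 85.96297454833984)
b (array([ 0.53376935, -0.36254791]), (100.55833435058594, 59.89183044433594), -80.82196807861328)
d (array([ 0.40871518, -0.33533923]), (96.80206298828125, 55.95424270629883), 85.84907531738281)
(array([0.53936005, 0.20587381]), (150.05088806152344, 133.19052124023438), 86.42756652832031)
```

send_rows(plan="-0.478 0.12 0 0 0 0.4 0.08;-0.478 0.12 0 0 0 0.4 0.08;-0.478 0.12 0 0 0 0.4 0.08;-0.478 0.12 0 0 0 0.4 0.08;-0.478 0.12 0 0 0 0.4 0.08;-0.478 0.12 0 0 0 0.4 0.08;-0.478 0.12 0 0 0 0.4 0.08;-0.478 0.12 0 0 0 0.4 0.08;-0.478 0.12 0 0 0 0.4 0.08;-0.478 0.12 0 0 0 0.4 0.08")

```text
clock: 6.27
position: [0.6282, -0.1849, 0.1669]
tool_rot: [-3.14, -0.0, 1.502]
force: [1.1, 0.5, -0.0]
grip_width: 0.08
finger_force: 0.0
```

```bash
python3 g.py 0.644 -0.2568 0.06 86
```

```text
clock 6.3 d [-0.0706  0.021   0.1068] rv [-0.1 -0.   0. ] rows>=3.1
```

send_rows(plan="-0.035 0.01 0.03 0 0 0 0.08;-0.069 0.021 0.06 0 0 0 0.08;-0.069 0.021 0.09 0 0 0 0.08;-0.069 0.021 0.107 0 0 0 0.08;-0.069 0.021 0.107 0 0 0 0.08;-0.069 0.021 0.107 0 0 0 0.08")

```text
clock: 6.77
position: [0.644, -0.253, 0.06]
tool_rot: [-3.139, -0.001, 1.501]
force: [0.5, -0.5, 0.9]
grip_width: 0.0802
finger_force: 0.0
```

```bash
python3 - <<'E'
from h import *
w=grab("wrist","w4"); uv=proj(w,[.644,-.2568,.006])[0]; print(uv, rect(w,seg(w,uv,22,box=220),.006))
E
python3 g.py 0.644 -0.2568 -0.0045 86
```

```text
[321.61258367 270.86583885] (array([ 0.64385217, -0.25410324]), (99.12358856201172, 58.947696685791016), 85.99513244628906)
clock 6.8 d [-0.0038 -0.0007  0.0661] rv [-0.  -0.   0.1] rows>=1.6
```

send_rows(plan="-0.002 0 0.03 0 0 0 0.075;-0.002 0 0.055 0 0 0 0.072;-0.002 0 0.064 0 0 0 0.07;-0.002 0 0.064 0 0 0 0.07;-0.002 0 0.064 0 0 0 0.05;-0.002 0 0.064 0 0 0 0.05;-0.002 0 0.064 0 0 0 0.05;-0.002 0 0.064 0 0 0 0.05;-0.002 0 0.064 0 0 0 0.05")

```text
clock: 7.57
position: [0.646, -0.2556, -0.0003]
tool_rot: [3.139, 0.001, 1.502]
force: [-1.6, 1.2, 9.3]
grip_width: 0.0565
finger_force: 64.6
```

send_rows(plan="0 0 -0.03 0 0 0 0.05;0 0 -0.07 0 0 0 0.05;0 0 -0.11 0 0 0 0.05;0 0 -0.15 0 0 0 0.05;0 0 -0.165 0 0 0 0.05;0 0 -0.165 0 0 0 0.05")

```text
clock: 8.07
position: [0.6469, -0.2563, 0.1686]
tool_rot: [3.134, 0.002, 1.501]
force: [0.1, -0.4, -0.2]
grip_width: 0.0568
finger_force: 63.7
```

```bash
python3 g.py h -21 -14 0.165 90
```

```text
clock 8.1 d [ 0.479  -0.1276  0.0017] rv [ 0.5  0.1 -0.3] rows>=11.9
```

send_rows(plan="0.03 -0.008 0 0 0 0 0.05;0.065 -0.017 0 0 0 0 0.05;0.1 -0.027 0 0 0 0 0.05;0.14 -0.037 0 0 0 0 0.05;0.18 -0.048 0 0 0 0 0.05;0.22 -0.059 0 0 0 0 0.05;0.26 -0.069 0 0 0 0 0.05;0.3 -0.08 0 0 0 0 0.05;0.34 -0.091 0 0 0 0 0.05;0.37 -0.1 0 0 0 0 0.05")

```text
clock: 8.9
position: [0.5696, 0.1245, 0.1626]
tool_rot: [3.141, -0.001, 1.504]
force: [0.9, 0.0, -1.3]
grip_width: 0.0563
finger_force: 63.7
```

send_rows(plan="0.03 -0.008 0.01 0 0 0 0.05;0.06 -0.016 0.02 0 0 0 0.05;0.09 -0.024 0.04 0 0 0 0.05;0.105 -0.028 0.07 0 0 0 0.05;0.109 -0.028 0.09 0 0 0 0.05;0.109 -0.028 0.09 0 0 0 0.05;0.109 -0.028 0.09 0 0 0 0.05")

```text
clock: 9.48
position: [0.5501, 0.2308, 0.0724]
tool_rot: [-3.141, 0.001, 1.501]
force: [0.1, -0.3, -1.1]
grip_width: 0.0563
finger_force: 64.1
```

```bash
python3 g.py h -21 -14 0.026 90; python3 - <<'E'
from h import *
grab("wrist","w5")
E
```

```text
clock 9.5 d [-0.0002  0.0027  0.0464] rv [-0.   0.1 -0.3] rows>=1.1
```

View pics/w5.png

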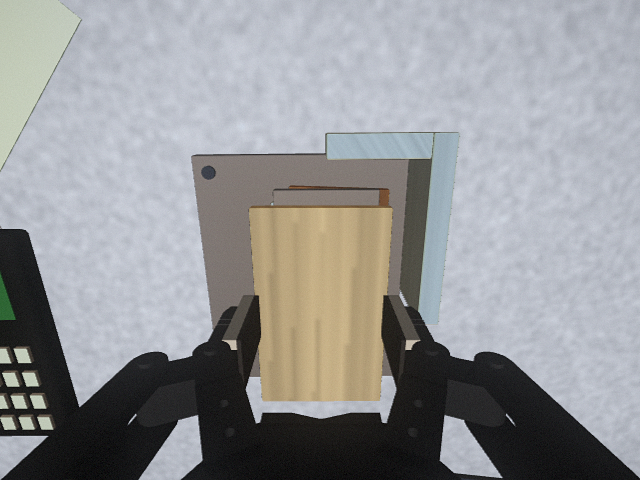

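The plywood plate is held square, and the grey plate lies beneath it on the pile.

send_rows(plan="-0.001 0.002 0.02 0 0 0 0.05;-0.001 0.002 0.038 0 0 0 0.05;-0.001 0.002 0.043 0 0 0 0.05;-0.001 0.002 0.044 0 0 0 0.05;-0.001 0.002 0.044 0 0 0 0.05;-0.001 0.002 0.044 0 0 0 0.05")

```text
clock: 10.03
position: [0.5529, 0.2302, 0.0297]
tool_rot: [3.14, -0.001, 1.501]
force: [-0.6, 0.4, -1.4]
grip_width: 0.0561
finger_force: 64.1
```

send_rows(plan="0 0 0 0 0 0 0.067;0 0 0 0 0 0 0.067;0 0 0 0 0 0 0.067;0 0 -0.03 0 0 0 0.067;0 0 -0.07 0 0 0 0.067;0 0 -0.11 0 0 0 0.07;0 0 -0.15 0 0 0 0.075;0 0 -0.15 0 0 0 0.08;0 0 -0.15 0 0 0 0.08")

```text
clock: 10.78
position: [0.5531, 0.2308, 0.1807]
tool_rot: [3.138, -0.003, 1.502]
force: [-0.3, -0.1, -0.1]
grip_width: 0.0799
finger_force: 0.0
```

```bash
python3 g.py 0.5337 -0.3625 0.14 99.3
```

```text
clock 10.8 d [-0.5933  0.0214  0.0393] rv [  0.2  -0.1 -13.3] rows>=14.3
```

send_rows(plan="-0.38 0.014 0 0 0 -6 0.08;-0.38 0.014 0 0 0 -6 0.08;-0.38 0.014 0 0 0 -6 0.08;-0.38 0.014 0 0 0 -6 0.08;-0.38 0.014 0 0 0 -6 0.08;-0.38 0.014 0 0 0 -6 0.08;-0.38 0.014 0 0 0 -6 0.08;-0.38 0.014 0 0 0 -6 0.08;-0.38 0.014 0 0 0 -6 0.08;-0.38 0.014 0 0 0 -6 0.08")

```text
clock: 11.62
position: [0.538, -0.1576, 0.178]
tool_rot: [-3.141, 0.003, 1.599]
force: [-1.1, -1.0, 0.1]
grip_width: 0.0802
finger_force: 0.0
```

```bash
python3 g.py 0.5337 -0.3625 0.06 99.3
```

```text
clock 11.6 d [-0.2043 -0.0098  0.1186] rv [-0.1  0.2 -7.7] rows>=5.7
```

send_rows(plan="-0.204 -0.01 0 0 0 -7.7 0.08;-0.204 -0.01 0 0 0 -7.7 0.08;-0.204 -0.01 0 0 0 -7.7 0.08;-0.204 -0.01 0.01 0 0 -7.7 0.08;-0.204 -0.01 0.04 0 0 -7.7 0.08;-0.204 -0.01 0.08 0 0 -7.7 0.08;-0.204 -0.01 0.118 0 0 -7.7 0.08;-0.204 -0.01 0.118 0 0 -7.7 0.08;-0.204 -0.01 0.118 0 0 -7.7 0.08")

```text
clock: 12.37
position: [0.5357, -0.3531, 0.0585]
tool_rot: [-3.138, -0.003, 1.74]
force: [1.1, -1.0, 1.1]
grip_width: 0.08
finger_force: 0.0
```

```bash
python3 - <<'E'
from h import *
w=grab("wrist","w6"); uv=proj(w,[.5337,-.3625,.006])[0]; print(uv)
for thr in (10,14,18): print(rect(w,seg(w,uv,thr,box=220),.006))
E
python3 g.py 0.5337 -0.3625 -0.0045 99.3
```

```text
[315.87919837 279.46201628]
(array([ 0.53280756, -0.36044424]), (98.31916809082031, 58.53135299682617), -80.62110805511475)
(array([ 0.53285864, -0.36038416]), (98.09607696533203, 59.1311149597168), -80.27346324920654)
(array([ 0.53282025, -0.36061209]), (98.87255096435547, 59.84879684448242), -80.60608959197998)
clock 12.4 d [-0.008  -0.0047  0.0654] rv [-0.1 -0.   0.4] rows>=1.6
```

send_rows(plan="-0.007 -0.004 0.03 0 0 0 0.075;-0.007 -0.004 0.055 0 0 0 0.072;-0.007 -0.004 0.063 0 0 0 0.07;-0.007 -0.004 0.063 0 0 0 0.07;-0.007 -0.004 0.063 0 0 0 0.05;-0.007 -0.004 0.063 0 0 0 0.05;-0.007 -0.004 0.063 0 0 0 0.05;-0.007 -0.004 0.063 0 0 0 0.05;-0.007 -0.004 0.063 0 0 0 0.05")

```text
clock: 13.17
position: [0.5355, -0.3618, 0.0004]
tool_rot: [3.139, 0.001, 1.741]
force: [-3.3, 2.9, 9.8]
grip_width: 0.0561
finger_force: 61.3
```

send_rows(plan="0 0 -0.03 0 0 0 0.05;0 0 -0.07 0 0 0 0.05;0 0 -0.11 0 0 0 0.05;0 0 -0.15 0 0 0 0.05;0 0 -0.175 0 0 0 0.05;0 0 -0.175 0 0 0 0.05")

```text
clock: 13.67
position: [0.5366, -0.3633, 0.1806]
tool_rot: [3.133, 0.006, 1.741]
force: [-0.6, -0.1, -1.0]
grip_width: 0.0556
finger_force: 63.7
```

```bash
python3 g.py h -21 -14 0.165 90
```

```text
clock 13.7 d [0.5825 0.1161 0.0129] rv [ 0.5  0.3 13.4] rows>=14.2
```

send_rows(plan="0.03 0.006 0 0 0 2 0.05;0.065 0.013 0 0 0 4 0.05;0.1 0.02 0 0 0 6 0.05;0.14 0.028 0 0 0 8 0.05;0.18 0.036 0 0 0 10 0.05;0.22 0.044 0 0 0 12 0.05;0.26 0.052 0 0 0 13.4 0.05;0.3 0.06 0 0 0 13.4 0.05;0.34 0.068 0 0 0 13.4 0.05;0.38 0.076 0 0 0 13.4 0.05")

```text
clock: 14.5
position: [0.545, 0.0281, 0.174]
tool_rot: [3.14, -0.001, 1.507]
force: [1.4, 0.1, -0.5]
grip_width: 0.0553
finger_force: 63.6
```

```bash
python3 g.py h -21 -14 0.075 90
```

```text
clock 14.5 d [ 0.2023 -0.0053  0.0992] rv [ 0.1 -0.1 -0. ] rows>=5.4
```

send_rows(plan="0.04 0 0 0 0 0 0.05;0.08 -0.001 0.01 0 0 0 0.05;0.12 -0.003 0.02 0 0 0 0.05;0.155 -0.004 0.04 0 0 0 0.05;0.185 -0.005 0.07 0 0 0 0.05;0.196 -0.005 0.095 0 0 0 0.05;0.196 -0.005 0.097 0 0 0 0.05;0.196 -0.005 0.097 0 0 0 0.05;0.196 -0.005 0.097 0 0 0 0.05")

```text
clock: 15.25
position: [0.5533, 0.2209, 0.077]
tool_rot: [3.14, -0.0, 1.506]
force: [-0.1, -0.4, -0.1]
grip_width: 0.0554
finger_force: 64.2
```

```bash
python3 g.py h -21 -14 0.035 90; python3 - <<'E'
from h import *
grab("wrist","w7")
E
```

```text
clock 15.2 d [ 0.0093 -0.0012  0.042 ] rv [ 0.1 -0.  -0.1] rows>=1.0
```

View pics/w7.png

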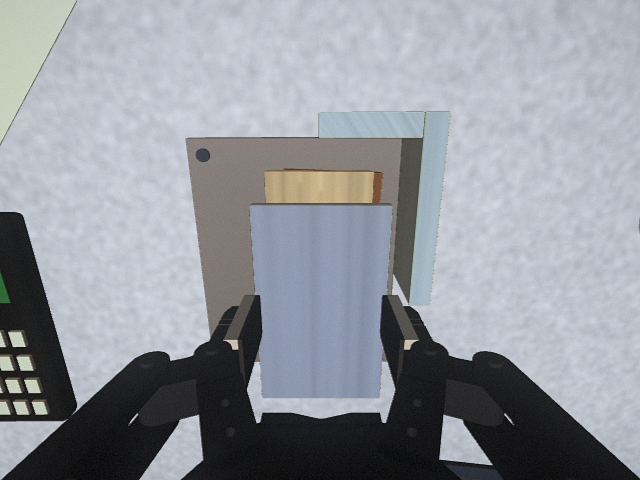

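The steel plate is held square, with the plywood lying neatly beneath it.

send_rows(plan="0.009 -0.001 0.02 0 0 0 0.05;0.009 -0.001 0.036 0 0 0 0.05;0.009 -0.001 0.041 0 0 0 0.05;0.009 -0.001 0.042 0 0 0 0.05;0.009 -0.001 0.042 0 0 0 0.05;0.009 -0.001 0.042 0 0 0 0.05")

```text
clock: 15.8
position: [0.553, 0.2301, 0.0348]
tool_rot: [3.14, -0.001, 1.506]
force: [-0.3, 0.2, -1.7]
grip_width: 0.0554
finger_force: 64.3
```

send_rows(plan="0 0 0 0 0 0 0.067;0 0 0 0 0 0 0.067;0 0 0 0 0 0 0.067;0 0 -0.03 0 0 0 0.067;0 0 -0.07 0 0 0 0.067;0 0 -0.11 0 0 0 0.07;0 0 -0.15 0 0 0 0.075;0 0 -0.15 0 0 0 0.08;0 0 -0.15 0 0 0 0.08")

```text
clock: 16.55
position: [0.553, 0.2312, 0.1857]
tool_rot: [3.138, -0.002, 1.507]
force: [0.1, 0.5, -1.2]
grip_width: 0.0796
finger_force: 0.0
```

```bash
python3 g.py 0.4088 -0.3352 0.18 85.9;  python3 - <<'E'
from h import *
t=grab("top","t2")
print(rect(t,seg(t,proj(t,[.4088,-.3352,.006])[0],22),.006))
E
```

```text
clock 16.6 d [-0.5745 -0.1078  0.0039] rv [ 0.2 -0.1  0.4] rows>=14.0
(array([ 0.40857288, -0.33526315]), (96.97147369384766, 55.96333694458008), 85.61022186279297)
```

send_rows(plan="-0.38 -0.072 0 0 0 0 0.08;-0.38 -0.072 0 0 0 0 0.08;-0.38 -0.072 0 0 0 0 0.08;-0.38 -0.072 0 0 0 0 0.08;-0.38 -0.072 0 0 0 0 0.08;-0.38 -0.072 0 0 0 0 0.08;-0.38 -0.072 0 0 0 0 0.08;-0.38 -0.072 0 0 0 0 0.08;-0.38 -0.072 0 0 0 0 0.08;-0.38 -0.072 0 0 0 0 0.08")

```text
clock: 17.43
position: [0.4533, -0.1494, 0.1828]
tool_rot: [-3.14, 0.002, 1.501]
force: [-0.5, 0.4, 0.3]
grip_width: 0.08
finger_force: 0.0
```

send_rows(plan="-0.195 -0.036 0 0 0 0 0.08;-0.195 -0.036 0 0 0 0 0.08;-0.195 -0.036 0 0 0 0 0.08;-0.195 -0.036 0 0 0 0 0.08;-0.195 -0.036 0 0 0 0 0.08;-0.195 -0.036 0.04 0 0 0 0.08;-0.195 -0.036 0.08 0 0 0 0.08;-0.195 -0.036 0.12 0 0 0 0.08;-0.195 -0.036 0.12 0 0 0 0.08;-0.195 -0.036 0.12 0 0 0 0.08")

```text
clock: 18.27
position: [0.406, -0.3358, 0.0621]
tool_rot: [-3.137, -0.002, 1.506]
force: [-0.5, 0.3, 0.4]
grip_width: 0.0802
finger_force: 0.0
```

```bash
python3 - <<'E'
from h import *
w=grab("wrist","w8"); uv=proj(w,[.4088,-.3352,.006])[0]; print(uv, rect(w,seg(w,uv,22,box=220),.006))
E
python3 g.py 0.4088 -0.3352 -0.0045 85.8
```

```text
[325.80858117 262.99107903] (array([ 0.40808795, -0.33322495]), (98.41399383544922, 58.2816162109375), 85.84268951416016)
clock 18.3 d [0.0014 0.0017 0.0684] rv [-0.1 -0.   0.5] rows>=1.6
```

send_rows(plan="0.001 0.002 0.03 0 0 0.5 0.075;0.001 0.002 0.055 0 0 0.5 0.072;0.001 0.002 0.065 0 0 0.5 0.07;0.001 0.002 0.065 0 0 0.5 0.07;0.001 0.002 0.065 0 0 0.5 0.05;0.001 0.002 0.065 0 0 0.5 0.05;0.001 0.002 0.065 0 0 0.5 0.05;0.001 0.002 0.065 0 0 0.5 0.05;0.001 0.002 0.065 0 0 0.5 0.05")

```text
clock: 19.07
position: [0.4102, -0.3359, 0.0009]
tool_rot: [3.14, 0.001, 1.498]
force: [-4.3, 2.6, 13.4]
grip_width: 0.0551
finger_force: 60.5
```

send_rows(plan="0 0 -0.03 0 0 0 0.05;0 0 -0.07 0 0 0 0.05;0 0 -0.11 0 0 0 0.05;0 0 -0.15 0 0 0 0.05;0 0 -0.185 0 0 0 0.05;0 0 -0.185 0 0 0 0.05")

```text
clock: 19.57
position: [0.4114, -0.3374, 0.1913]
tool_rot: [3.132, 0.004, 1.497]
force: [0.2, -1.6, 0.1]
grip_width: 0.0503
finger_force: 0.0
```

```bash
python3 g.py h -21 -14 0.175 90
```

```text
clock 19.6 d [0.5767 0.099  0.0149] rv [ 0.5  0.2 -0.6] rows>=14.0
```

send_rows(plan="0 0 0 0 0 0 0.08;0 0 0 0 0 0 0.08;0 0 0 0 0 0 0.08;0 0 0 0 0 0 0.08")

```text
clock: 19.9
position: [0.4093, -0.3351, 0.1829]
tool_rot: [-3.141, -0.0, 1.498]
force: [0.1, 0.0, 0.2]
grip_width: 0.08
finger_force: 0.0
```

```bash
python3 - <<'E'
from h import *
w=grab("wrist","w9"); uv=proj(w,[.4088,-.3352,.006])[0]; print(uv, rect(w,seg(w,uv,22,box=220),.006))
t=grab("top","t3"); s=grab("side","s3")
print(rect(t,seg(t,proj(t,[.4088,-.3352,.006])[0],22),.006)); print(rect(s,seg(s,proj(s,[.4088,-.3352,.006])[0],22),.006))
E
python3 g.py 0.4088 -0.3352 0.06 85.8
```

```text
[320.6163575  217.39620922] (array([ 0.4049079 , -0.33624954]), (493.0196533203125, 363.73773193359375), -4.1699066162109375)
(array([ 0.41143506, -0.33488309]), (226.32147216796875, 214.3644561767578), -89.47874480485916)
(array([ 0.4035968 , -0.31875723]), (245.28953552246094, 245.03590393066406), 65.7418212890625)
clock 20.1 d [ 0.     -0.0004  0.1228] rv [-0.1 -0.   0. ] rows>=2.9
```

View pics/w9.png

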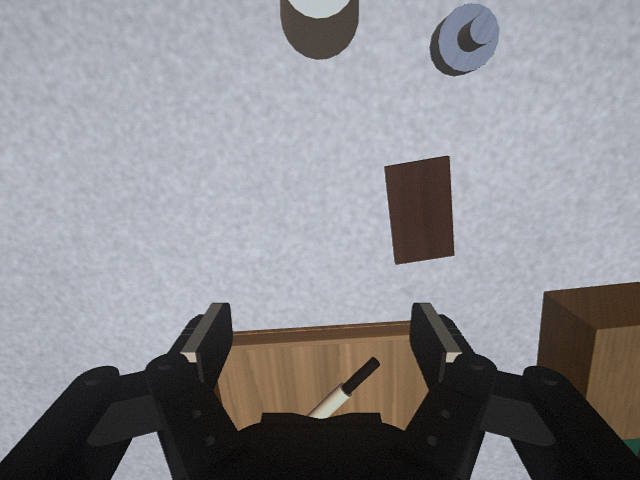

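The dark plate has dropped and shifted aside: it now lies flat at (421,210), clear of the weight and cup. I'll measure it again.

```bash
python3 - <<'E'
from h import *
w=load("w9");t=load("t3");s=load("s3")
r=rect(w,seg(w,(421,210),22,box=220),.006);print(r); p=[*r[0],.006]
for f in (t,s):
    uv=proj(f,p)[0];print(uv,rect(f,seg(f,uv,22),.006))
print("weight",proj(t,[.537,-.193,.05]))
a=r[2]%180; import os
os.system(f"python3 g.py {p[0]} {p[1]} 0.06 {a}")
E
```

```text
clock 20.1 d [0.005  0.0964 0.1227] rv [-0.1 -0.  -9.6] rows>=3.7
(array([ 0.50568393, -0.33728259]), (98.6671142578125, 59.091163635253906), -84.54761600494385)
[473.21799101 299.98659363] (array([ 0.50712735, -0.33915359]), (96.93274688720703, 55.768836975097656), -84.58958053588867)
[330.47529415 385.43723731] (array([ 0.5071904 , -0.33966473]), (97.84183502197266, 56.93059158325195), -84.61752271652222)
weight [[398.38099856 280.5689015 ]]
```

send_rows(plan="0.006 0.097 0 0 0 -9.6 0.08;0.006 0.097 0.01 0 0 -9.6 0.08;0.006 0.097 0.04 0 0 -9.6 0.08;0.006 0.097 0.08 0 0 -9.6 0.08;0.006 0.097 0.12 0 0 -9.6 0.08;0.006 0.097 0.123 0 0 -9.6 0.08;0.006 0.097 0.123 0 0 -9.6 0.08;0.006 0.097 0.123 0 0 -9.6 0.08", grip_force=40)

```text
clock: 20.72
position: [0.507, -0.3372, 0.0619]
tool_rot: [3.141, 0.001, 1.665]
force: [0.3, -0.7, 1.3]
grip_width: 0.0802
finger_force: 0.0
```

```bash
python3 - <<'E'
from h import *
w=grab("wrist","w10"); uv=proj(w,[.5065,-.338,.006])[0]; print(uv, rect(w,seg(w,uv,22,box=220),.006))
E
python3 g.py 0.5065 -0.338 -0.004 95.4
```

```text
[320.0881302 265.0025434] (array([ 0.50648895, -0.33687115]), (98.77733612060547, 58.30495071411133), -84.51526260375977)
clock 20.8 d [-0.0004 -0.0012  0.0666] rv [0.1 0.1 0. ] rows>=1.6
```

send_rows(plan="-0.001 -0.001 0.03 0 0 0 0.075;-0.001 -0.001 0.055 0 0 0 0.072;-0.001 -0.001 0.065 0 0 0 0.07;-0.001 -0.001 0.066 0 0 0 0.07;-0.001 -0.001 0.066 0 0 0 0.05;-0.001 -0.001 0.066 0 0 0 0.05;-0.001 -0.001 0.066 0 0 0 0.05;-0.001 -0.001 0.066 0 0 0 0.05;-0.001 -0.001 0.066 0 0 0 0.05;-0.001 -0.001 0.066 0 0 0 0.05")

```text
clock: 21.6
position: [0.5068, -0.3381, -0.0038]
tool_rot: [3.14, 0.001, 1.666]
force: [-1.7, 0.2, 11.4]
grip_width: 0.0584
finger_force: 44.2
```

send_rows(plan="0 0 -0.01 0 0 0 0.05;0 0 -0.025 0 0 0 0.05;0 0 -0.04 0 0 0 0.05;0 0 -0.04 0 0 0 0.05")

```text
clock: 21.93
position: [0.5073, -0.3385, 0.038]
tool_rot: [3.138, 0.002, 1.665]
force: [0.2, -0.1, -0.2]
grip_width: 0.0584
finger_force: 43.3
```

Held this time.

send_rows(plan="0 0 -0.04 0 0 0 0.05;0 0 -0.08 0 0 0 0.05;0 0 -0.12 0 0 0 0.05;0 0 -0.145 0 0 0 0.05;0 0 -0.145 0 0 0 0.05;0 0 -0.145 0 0 0 0.05", grip_force=50)

```text
clock: 22.43
position: [0.5065, -0.3376, 0.1811]
tool_rot: [3.139, 0.001, 1.666]
force: [-0.1, 0.2, -2.2]
grip_width: 0.0575
finger_force: 57.6
```

```bash
python3 g.py h -21 -14 0.175 90
```

```text
clock 22.4 d [0.561  0.0999 0.0057] rv [0.2 0.1 9.1] rows>=13.7
```

send_rows(plan="0.03 0.005 0 0 0 2 0.05;0.065 0.012 0 0 0 4 0.05;0.1 0.018 0 0 0 6 0.05;0.14 0.025 0 0 0 8 0.05;0.18 0.032 0 0 0 9 0.05;0.22 0.039 0 0 0 9 0.05;0.26 0.046 0 0 0 9 0.05;0.3 0.053 0 0 0 9 0.05;0.34 0.061 0 0 0 9 0.05;0.37 0.066 0 0 0 9 0.05")

```text
clock: 23.27
position: [0.5359, 0.0408, 0.1783]
tool_rot: [-3.14, -0.0, 1.511]
force: [1.8, 0.6, -0.3]
grip_width: 0.0581
finger_force: 57.5
```

```bash
python3 g.py h -21 -14 0.085 90
```

```text
clock 23.3 d [0.1902 0.0056 0.0934] rv [-0.1 -0.   0.2] rows>=5.1
```

send_rows(plan="0.04 0.001 0 0 0 0 0.05;0.08 0.003 0.01 0 0 0 0.05;0.12 0.004 0.02 0 0 0 0.05;0.15 0.005 0.04 0 0 0 0.05;0.175 0.005 0.07 0 0 0 0.05;0.183 0.005 0.092 0 0 0 0.05;0.184 0.005 0.093 0 0 0 0.05;0.184 0.005 0.093 0 0 0 0.05;0.184 0.005 0.093 0 0 0 0.05")

```text
clock: 24.02
position: [0.5535, 0.2189, 0.0872]
tool_rot: [3.141, 0.001, 1.507]
force: [1.1, -0.5, -1.5]
grip_width: 0.0578
finger_force: 57.5
```

```bash
python3 g.py h -21 -14 0.04 90; python3 - <<'E'
from h import *
grab("wrist","w11")
E
```

```text
clock 24.0 d [ 0.0114 -0.0015  0.0471] rv [ 0.  0. -0.] rows>=1.2
```

View pics/w11.png

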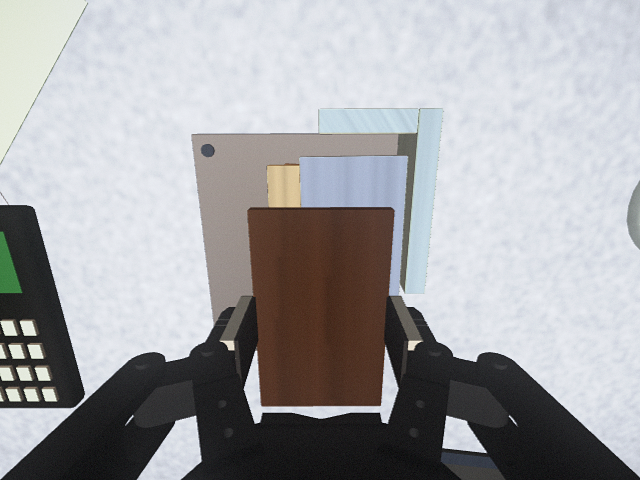

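The dark plate is held well. The steel plate below has been shifted toward the far fence but still lies flat, so I'll release this one slightly high.

send_rows(plan="0.01 -0.002 0.02 0 0 0 0.05;0.01 -0.002 0.038 0 0 0 0.05;0.01 -0.002 0.044 0 0 0 0.05;0.01 -0.002 0.046 0 0 0 0.05;0.01 -0.002 0.047 0 0 0 0.05;0.01 -0.002 0.047 0 0 0 0.05")

```text
clock: 24.57
position: [0.5523, 0.2301, 0.0404]
tool_rot: [3.14, -0.0, 1.508]
force: [0.2, -0.4, -0.8]
grip_width: 0.0581
finger_force: 57.5
```

send_rows(plan="0 0 0 0 0 0 0.066;0 0 0 0 0 0 0.066;0 0 0 0 0 0 0.066;0 0 -0.03 0 0 0 0.067;0 0 -0.07 0 0 0 0.067;0 0 -0.11 0 0 0 0.067;0 0 -0.13 0 0 0 0.06;0 0 -0.13 0 0 0 0.05;0 0 -0.13 0 0 0 0.05")

```text
clock: 25.32
position: [0.552, 0.231, 0.1705]
tool_rot: [3.14, -0.002, 1.509]
force: [-0.8, 0.4, -1.0]
grip_width: 0.0503
finger_force: 0.0
```

```bash
python3 g.py h -80 5 0.16 0;python3 g.py h -80 5 0.16 180; python3 - <<'E'
from h import *
print(observe()["qpos"]); grab("wrist","w12")
E
```

```text
clock 25.3 d [ 0.0185 -0.0582  0.0105] rv [ 0.  -0.1 90.1] rows>=12.6
clock 25.3 d [ 0.0185 -0.0582  0.0105] rv [  0.1   0.  -89.9] rows>=12.6
[-0.87103096  0.61760106  0.56096342  1.75398058 -0.40980456  0.88644494
 -0.19227518]
```

View pics/w12.png

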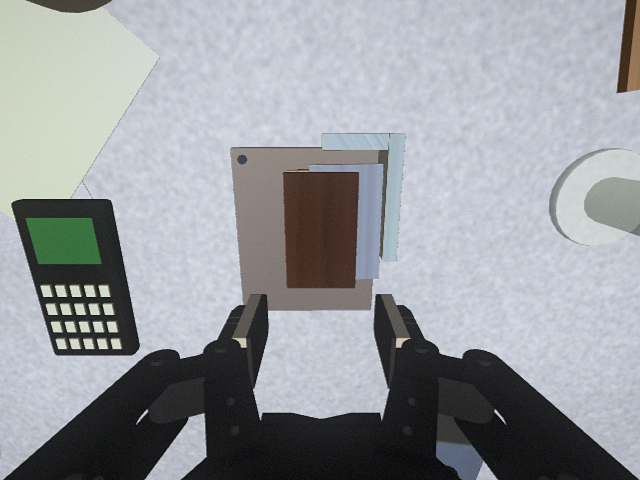

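All six plates are stacked, with the steel one offset toward the far fence. Next I'll push along +y with both finger edges.

```bash
python3 g.py h -12 -100 0.1 90;
```

```text
clock 25.4 d [-0.0864  0.0102  0.0693] rv [ 0.  -0.   0.1] rows>=2.7
```

send_rows(plan="-0.04 0.005 0 0 0 0 0.04;-0.086 0.01 0 0 0 0 0.04;-0.086 0.01 0.04 0 0 0 0.04;-0.086 0.01 0.07 0 0 0 0.04;-0.086 0.01 0.11 0 0 0 0.04;-0.086 0.01 0.14 0 0 0 0.04;-0.086 0.01 0.15 0 0 0 0.04;-0.086 0.01 0.155 0 0 0 0.04;-0.086 0.01 0.155 0 0 0 0.04")

```text
clock: 26.12
position: [0.556, 0.1437, 0.0139]
tool_rot: [-3.14, 0.001, 1.508]
force: [0.4, -0.9, 0.5]
grip_width: 0.0398
finger_force: 0.0
```

```bash
python3 g.py h -12 -61 0.010 90; python3 -c "
from h import *
w=grab('wrist','w13');print(observe()['force'])"
```

```text
clock 26.1 d [0.0393 0.0003 0.0038] rv [-0.1  0.   0.1] rows>=0.9
[0.69656967 1.02576145 0.74983869]
```

View pics/w13.png

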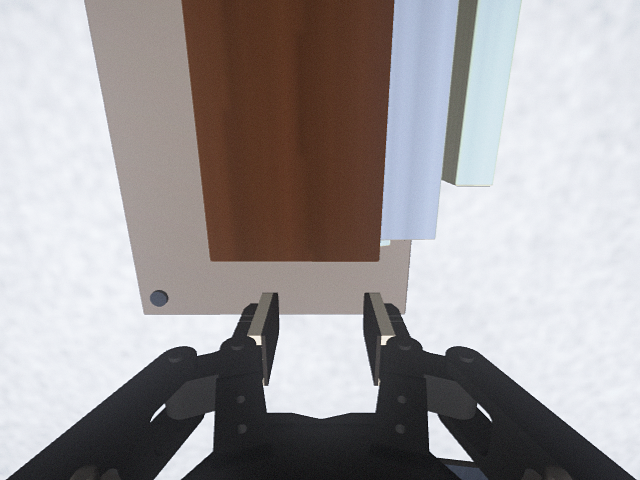

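Both pad edges face the short ends of the plates, ready to push.

send_rows(plan="0 0 0.003 0 0 0 0.04;0.006 0 0.004 0 0 0 0.04;0.012 0 0.004 0 0 0 0.04;0.018 0 0.004 0 0 0 0.04;0.022 0 0.004 0 0 0 0.04;0.026 0 0.004 0 0 0 0.04;0.03 0 0.004 0 0 0 0.04;0.034 0 0.004 0 0 0 0.04;0.036 0 0.004 0 0 0 0.04;0.036 0 0.004 0 0 0 0.04")

```text
clock: 27.0
position: [0.5587, 0.1803, 0.0104]
tool_rot: [3.141, 0.0, 1.509]
force: [-0.5, -2.7, 1.9]
grip_width: 0.0402
finger_force: 1.1
```

send_rows(plan="0.001 0 0 0 0 0 0.04;0.002 0 0 0 0 0 0.04;0.003 0 0 0 0 0 0.04;0.004 0 0 0 0 0 0.04;0.004 0 0 0 0 0 0.04")

```text
clock: 27.42
position: [0.5588, 0.1831, 0.0103]
tool_rot: [-3.142, 0.001, 1.508]
force: [-1.2, -8.2, 3.8]
grip_width: 0.0399
finger_force: 4.0
```

```bash
python3 g.py h -12 -61 0.010 90
```

```text
clock 27.4 d [-0.0002 -0.      0.0003] rv [-0.   0.1  0. ] rows>=0.0
```

send_rows(plan="0.001 0 0 0 0 0 0.04;0.002 0 0 0 0 0 0.04;0.003 0 0 0 0 0 0.04;0.004 0 0 0 0 0 0.04;0.004 0 0 0 0 0 0.04")

```text
clock: 27.83
position: [0.5585, 0.1839, 0.0102]
tool_rot: [-3.14, 0.005, 1.506]
force: [-4.9, -23.9, 9.8]
grip_width: 0.0398
finger_force: 12.0
```

```bash
python3 g.py h -12 -61 0.010 90
```

```text
clock 27.8 d [-0.001   0.0003  0.0002] rv [-0.1  0.3 -0.1] rows>=0.0
```

send_rows(plan="-0.015 0 0 0 0 0 0.04;-0.035 0 -0.01 0 0 0 0.04;-0.035 0 -0.05 0 0 0 0.05;-0.035 0 -0.09 0 0 0 0.06;-0.035 0 -0.11 0 0 0 0.06;-0.035 0 -0.11 0 0 0 0.06")

```text
clock: 28.33
position: [0.5589, 0.1537, 0.1246]
tool_rot: [3.136, -0.003, 1.508]
force: [0.3, 0.3, 0.5]
grip_width: 0.0596
finger_force: 0.0
```

```bash
python3 g.py h -90 0 0.12 180
```

```text
clock 28.3 d [ 0.0902 -0.0799  0.0045] rv [  0.4   0.1 -89.9] rows>=12.6
```

send_rows(plan="0.09 -0.08 0 0 0 -60 0.06;0.09 -0.08 0 0 0 -60 0.06;0.09 -0.08 0 0 0 -60 0.06;0.09 -0.08 0 0 0 -60 0.06;0.09 -0.08 0 0 0 -60 0.06;0.09 -0.08 0 0 0 -60 0.06;0.09 -0.08 0 0 0 -60 0.06;0.09 -0.08 0 0 0 -60 0.06;0.09 -0.08 0 0 0 -60 0.06;0.09 -0.08 0 0 0 -60 0.06")

```text
clock: 29.17
position: [0.4825, 0.248, 0.1201]
tool_rot: [3.141, -0.001, 2.558]
force: [0.7, 1.0, 0.4]
grip_width: 0.06
finger_force: 0.0
```

send_rows(plan="0 0 0 0 0 -30 0.06;0 0 0 0 0 -30 0.06;0 0 0 0 0 -30 0.06;0 0 0 0 0 -30 0.06;0 0 0 0 0 -30 0.06;0 0 0 0 0 -30 0.06;0 0 0 0 0 -30 0.06")

```text
clock: 29.75
position: [0.4825, 0.2479, 0.1201]
tool_rot: [3.141, -0.0, 3.074]
force: [0.2, -0.4, -0.4]
grip_width: 0.0603
finger_force: 0.0
```

```bash
python3 g.py h -90 0 0.015 180
```

```text
clock 29.8 d [-0.0023  0.001   0.1051] rv [ 0.  -0.  -0.2] rows>=2.5
```

send_rows(plan="0 0 0.04 0 0 0 0.06;0 0 0.08 0 0 0 0.06;0 0 0.1 0 0 0 0.06;0 0 0.109 0 0 0 0.06;0 0 0.111 0 0 0 0.06;0 0 0.111 0 0 0 0.06;-0.008 0 0.111 0 0 0 0.06;-0.016 0 0.111 0 0 0 0.06;-0.022 0 0.111 0 0 0 0.06;-0.028 0 0.111 0 0 0 0.06")

```text
clock: 30.58
position: [0.5121, 0.2462, 0.0102]
tool_rot: [3.141, 0.001, 3.079]
force: [0.2, 0.5, 1.1]
grip_width: 0.06
finger_force: 0.2
```

send_rows(plan="-0.004 0 0 0 0 0 0.06;-0.008 0 0 0 0 0 0.06;-0.012 0 0 0 0 0 0.06;-0.016 0 0 0 0 0 0.06;-0.019 0 0 0 0 0 0.06;-0.021 0 0 0 0 0 0.06;-0.022 0 0 0 0 0 0.06;-0.022 0 0 0 0 0 0.06")

```text
clock: 31.25
position: [0.5297, 0.2448, 0.009]
tool_rot: [-3.14, -0.006, 3.08]
force: [-16.6, 0.3, 9.5]
grip_width: 0.0599
finger_force: 9.0
```

```bash
python3 g.py h -41 0 0.01 180
```

```text
clock 31.2 d [-0.0039  0.001  -0.0011] rv [-0.1 -0.3  0.1] rows>=0.1
```

send_rows(plan="-0.001 0 0 0 0 0 0.06;-0.002 0 0 0 0 0 0.06;-0.003 0 0 0 0 0 0.06;-0.004 0 0 0 0 0 0.06;-0.004 0 0 0 0 0 0.06;-0.004 0 0 0 0 0 0.06")

```text
clock: 31.75
position: [0.5328, 0.2446, 0.0088]
tool_rot: [-3.14, -0.007, 3.08]
force: [-23.1, 0.6, 11.8]
grip_width: 0.0603
finger_force: 12.0
```

```bash
python3 g.py h -41 0 0.01 180; python3 - <<'E'
from h import *
w=grab("wrist","w14");t=grab("top","t4")
I=cv2.resize(t["color"][210:330,100:240],None,fx=5,fy=5,interpolation=2)
J=cv2.resize(w["color"],(800,600)); 
cv2.imwrite("pics/chk.png",cv2.cvtColor(np.vstack([I[:300],cv2.resize(w["color"],(700,525))[220:520]]),cv2.COLOR_RGB2BGR))
E
```

```text
clock 31.8 d [-0.0008  0.001  -0.0012] rv [-0.1 -0.4  0.1] rows>=0.1
```

View pics/chk.png

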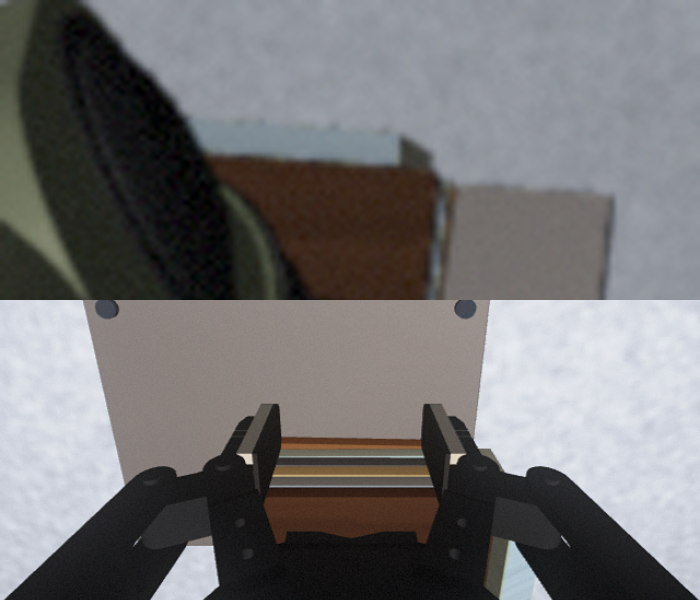

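The plate edges are lining up against the pads. The pile still moved under 23 N, so I'll push further.

send_rows(plan="-0.001 0 0 0 0 0 0.06;-0.002 0 0 0 0 0 0.06;-0.003 0 0 0 0 0 0.06;-0.004 0 0 0 0 0 0.06;-0.005 0 0 0 0 0 0.06;-0.005 0 0 0 0 0 0.06")

```text
clock: 32.35
position: [0.5327, 0.2446, 0.0086]
tool_rot: [-3.138, -0.016, 3.082]
force: [-56.4, 0.9, 41.1]
grip_width: 0.0601
finger_force: 30.8
```

```bash
python3 g.py h -41 0 0.01 180
```

```text
clock 32.4 d [-0.0009  0.0011 -0.0014] rv [-0.2 -0.9  0.2] rows>=0.1
```

send_rows(plan="0.01 0 0 0 0 0 0.06;0.03 0 0 0 0 0 0.06;0.04 0 -0.03 0 0 0 0.05;0.04 0 -0.07 0 0 0 0.04;0.04 0 -0.11 0 0 0 0.04;0.04 0 -0.11 0 0 0 0.04")

```text
clock: 32.85
position: [0.5046, 0.248, 0.1261]
tool_rot: [3.137, 0.007, 3.079]
force: [2.1, 0.2, 0.9]
grip_width: 0.0401
finger_force: 0.0
```

```bash
python3 g.py h -2 -90 0.12 90; python3 - <<'E'
from h import *
t=grab("top","t5");w=grab("wrist","w15")
import sys; sys.path.insert(0,'.')
from g import W
for f in(t,w):
  for x,y in((-30,-50),(30,-50)): print(proj(f,[*W(x/1000,y/1000),.046]))
I=cv2.resize(t["color"][215:315,100:220],None,fx=6,fy=5,interpolation=2)
cv2.imwrite("pics/chk2.png",cv2.cvtColor(I,cv2.COLOR_RGB2BGR))
E
```

```text
clock 32.9 d [-0.0681 -0.0906  0.0062] rv [ 0.6  0.1 90. ] rows>=12.6
[[182.41193365 276.25980824]]
[[186.01624224 243.33436758]]
[[252.23278175 305.31086643]]
[[257.1351675  372.90313713]]
```

send_rows(plan="-0.068 -0.092 0 0 0 60 0.04;-0.068 -0.092 0 0 0 60 0.04;-0.068 -0.092 0 0 0 60 0.04;-0.068 -0.092 0 0 0 60 0.04;-0.068 -0.092 0 0 0 60 0.04;-0.068 -0.092 0 0 0 60 0.04;-0.068 -0.092 0 0 0 60 0.04;-0.068 -0.092 0 0 0 60 0.04;-0.068 -0.092 0 0 0 60 0.04;-0.068 -0.092 0 0 0 60 0.04")

```text
clock: 33.78
position: [0.5632, 0.1504, 0.118]
tool_rot: [-3.139, 0.0, 2.03]
force: [-0.4, 0.7, 0.2]
grip_width: 0.0401
finger_force: 0.0
```

send_rows(plan="0 0 0 0 0 30 0.04;0 0 0 0 0 30 0.04;0 0 0 0 0 30 0.04;0 0 0 0 0 30 0.04;0 0 0.03 0 0 30 0.04;0 0 0.07 0 0 30 0.04;0 0 0.09 0 0 30 0.04;0 0 0.1 0 0 30 0.04;0 0 0.105 0 0 30 0.04;0 0 0.105 0 0 30 0.04")

```text
clock: 34.62
position: [0.5636, 0.1502, 0.0138]
tool_rot: [-3.141, 0.001, 1.509]
force: [-0.3, -0.7, 0.8]
grip_width: 0.0399
finger_force: 0.0
```

```bash
python3 g.py h -3 -61 0.0105 90
```

```text
clock 34.6 d [0.0323 0.0021 0.0033] rv [-0.   0.   0.1] rows>=0.8
```

send_rows(plan="0 0.002 0.0035 0 0 0 0.04;0.008 0.002 0.0035 0 0 0 0.04;0.016 0.002 0.0035 0 0 0 0.04;0.022 0.002 0.0035 0 0 0 0.04;0.026 0.002 0.0035 0 0 0 0.04;0.03 0.002 0.0035 0 0 0 0.04;0.033 0.002 0.0035 0 0 0 0.04;0.035 0.002 0.0035 0 0 0 0.04;0.037 0.002 0.0035 0 0 0 0.04;0.037 0.002 0.0035 0 0 0 0.04")

```text
clock: 35.45
position: [0.5679, 0.1858, 0.0108]
tool_rot: [-3.141, 0.002, 1.507]
force: [-1.8, -7.5, 3.9]
grip_width: 0.0399
finger_force: 4.0
```

send_rows(plan="0.001 0 0 0 0 0 0.04;0.002 0 0 0 0 0 0.04;0.003 0 0 0 0 0 0.04;0.003 0 0 0 0 0 0.04")

```text
clock: 35.78
position: [0.5678, 0.186, 0.0108]
tool_rot: [-3.141, 0.005, 1.506]
force: [-4.7, -22.6, 8.4]
grip_width: 0.0402
finger_force: 11.2
```

```bash
python3 g.py h -3 -61 0.0105 90
```

```text
clock 35.8 d [-0.0036  0.0002  0.0003] rv [-0.1  0.3 -0.1] rows>=0.1
```

send_rows(plan="-0.01 0 0 0 0 0 0.04;-0.03 0 0 0 0 0 0.05;-0.035 0 -0.03 0 0 0 0.06;-0.035 0 -0.07 0 0 0 0.06;-0.035 0 -0.11 0 0 0 0.06;-0.035 0 -0.11 0 0 0 0.06")

```text
clock: 36.28
position: [0.569, 0.1554, 0.1273]
tool_rot: [3.134, -0.003, 1.507]
force: [0.8, 0.7, 1.3]
grip_width: 0.0603
finger_force: 0.0
```

```bash
python3 g.py h -85 2 0.12 180; python3 - <<'E'
from h import *
w=grab("wrist","w16");t=grab("top","t6")
I=cv2.resize(t["color"][225:315,110:230],None,fx=5,fy=5,interpolation=2)
cv2.imwrite("pics/chk3.png",cv2.cvtColor(np.vstack([I[:,:600],w["color"][:400,20:620][100:240+100]]),cv2.COLOR_RGB2BGR)[:600])
E
```

```text
clock 36.3 d [ 0.0898 -0.085   0.007 ] rv [  0.5   0.2 -90. ] rows>=12.6
```

View pics/chk3.png

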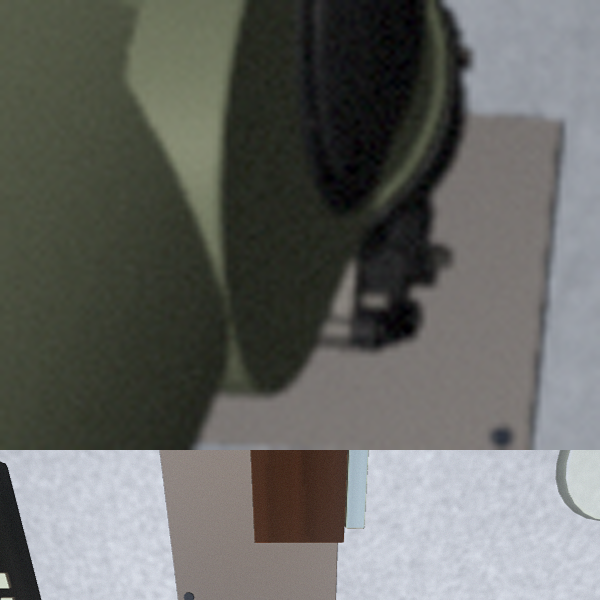

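The top plate lies against the far fence. That was my last allowed view, so from here I check numerically. One final push along +x.

send_rows(plan="0.09 -0.085 0 0 0 -60 0.06;0.09 -0.085 0 0 0 -60 0.06;0.09 -0.085 0 0 0 -60 0.06;0.09 -0.085 0 0 0 -60 0.06;0.09 -0.085 0 0 0 -60 0.06;0.09 -0.085 0 0 0 -60 0.06;0.09 -0.085 0 0 0 -60 0.06;0.09 -0.085 0 0 0 -60 0.06;0.09 -0.085 0 0 0 -60 0.06;0.09 -0.085 0 0 0 -60 0.06")

```text
clock: 37.22
position: [0.4863, 0.2502, 0.1198]
tool_rot: [-3.14, -0.001, 2.558]
force: [-0.9, 0.8, -0.6]
grip_width: 0.0597
finger_force: 0.0
```

send_rows(plan="0 0 0 0 0 -30 0.06;0 0 0 0 0 -30 0.06;0 0 0 0 0 -30 0.06;0 0 0 0 0 -30 0.06;0 0 0.03 0 0 -30 0.06;0 0 0.07 0 0 -30 0.06;0 0 0.09 0 0 -30 0.06;0 0 0.105 0 0 -30 0.06;0 0 0.108 0 0 -30 0.06;0 0 0.108 0 0 -30 0.06")

```text
clock: 38.05
position: [0.4859, 0.2501, 0.0116]
tool_rot: [-3.14, -0.002, 3.078]
force: [-1.0, -0.2, 0.5]
grip_width: 0.0604
finger_force: 0.0
```

```bash
python3 g.py h -41 2 0.01 180
```

```text
clock 38.0 d [-0.048   0.0006  0.0015] rv [-0.1 -0.1 -0. ] rows>=1.2
```

send_rows(plan="-0.01 0 0.0015 0 0 0 0.06;-0.02 0 0.0015 0 0 0 0.06;-0.03 0 0.0015 0 0 0 0.06;-0.036 0 0.0015 0 0 0 0.06;-0.041 0 0.0015 0 0 0 0.06;-0.044 0 0.0015 0 0 0 0.06;-0.047 0 0.0015 0 0 0 0.06;-0.049 0 0.0015 0 0 0 0.06;-0.051 0 0.0015 0 0 0 0.06;-0.051 0 0.0015 0 0 0 0.06")

```text
clock: 38.88
position: [0.5331, 0.2476, 0.0108]
tool_rot: [-3.139, -0.009, 3.081]
force: [-26.8, -0.7, 17.0]
grip_width: 0.0597
finger_force: 13.4
```

send_rows(plan="-0.001 0 0 0 0 0 0.06;-0.002 0 0 0 0 0 0.06;-0.002 0 0 0 0 0 0.06")

```text
clock: 39.13
position: [0.5331, 0.2477, 0.0106]
tool_rot: [-3.139, -0.012, 3.081]
force: [-39.5, -0.2, 25.8]
grip_width: 0.0599
finger_force: 19.5
```

```bash
python3 g.py h -41 2 0.01 180
```

```text
clock 39.1 d [-0.0008 -0.      0.0006] rv [-0.2 -0.7  0.2] rows>=0.1
```

send_rows(plan="0.01 0 0 0 0 0 0.06;0.03 0 0 0 0 0 0.06;0.04 0 -0.03 0 0 0 0.06;0.04 0 -0.07 0 0 0 0.06;0.04 0 -0.11 0 0 0 0.06;0.04 0 -0.15 0 0 0 0.06;0.04 0 -0.16 0 0 0 0.06")

```text
clock: 39.72
position: [0.5015, 0.2507, 0.1771]
tool_rot: [3.138, 0.006, 3.079]
force: [0.4, -0.2, 0.5]
grip_width: 0.0598
finger_force: 0.0
```

```bash
python3 g.py 0.5 -0.193 0.16 90
```

```text
clock 39.7 d [-0.0261 -0.443   0.0155] rv [ 0.4  0.1 86.4] rows>=12.1
```

send_rows(plan="-0.023 -0.39 0 0 0 66 0.06;-0.023 -0.39 0 0 0 66 0.06;-0.023 -0.39 0 0 0 66 0.06;-0.023 -0.39 0 0 0 66 0.06;-0.023 -0.39 0 0 0 66 0.06;-0.023 -0.39 0 0 0 66 0.06;-0.023 -0.39 0 0 0 66 0.06;-0.023 -0.39 0 0 0 66 0.06;-0.023 -0.39 0 0 0 66 0.06;-0.023 -0.39 0 0 0 66 0.06")

```text
clock: 40.55
position: [0.4976, -0.1464, 0.1717]
tool_rot: [-3.142, 0.002, 1.915]
force: [-0.9, -1.5, 1.0]
grip_width: 0.0601
finger_force: 0.0
```

```bash
python3 g.py 0.537 -0.193 0.15 90; python3 - <<'E'
from h import *
t=grab("top","t7");s=grab("side","s7")
for f,z in((t,.046),(s,.046)):
    uv=proj(f,[.5746,.2455,.046])[0]
    for thr in(18,24): 
        C=seg(f,uv,thr,box=45); print(uv,rect(f,C,z))
# weight: knob top circle in both views
for n,f,p in(("t",t,(398,283)),("s",s,(316,318))):
    g=f["color"][p[1]-30:p[1]+30,p[0]-30:p[0]+30]; L=cv2.cvtColor(g,cv2.COLOR_RGB2LAB).astype(int)
    m=((L[...,2]<118)).astype(np.uint8); k,l,st,ce=cv2.connectedComponentsWithStats(m)
    o=np.argsort(-st[1:,4])[:2]+1; print(n,[(st[i].tolist(),(ce[i]+[p[0]-30,p[1]-30]).round(1).tolist()) for i in o])
E
```

```text
clock 40.5 d [-0.0572  0.0214  0.0219] rv [ 0.   0.1 19.7] rows>=2.8
[155.32116673 257.70943765] (array([0.57311804, 0.24302069]), (101.40657043457031, 59.4488410949707), 86.68962860107422)
[155.32116673 257.70943765] (array([0.57302075, 0.24071371]), (106.6072998046875, 62.289424896240234), 87.1662826538086)
[263.11294196 188.08086335] (array([0.64078497, 0.30976459]), (240.1616973876953, 160.4731903076172), 72.02770233154297)
[263.11294196 188.08086335] (array([0.633396  , 0.30105621]), (267.0185546875, 159.5338897705078), 69.90907287597656)
t []
s [([20, 22, 21, 19, 209], [316.0, 320.0])]
```

send_rows(plan="-0.02 0.01 0 0 0 7 0.06;-0.055 0.021 0.01 0 0 14 0.06;-0.055 0.021 0.02 0 0 19.7 0.06;-0.055 0.021 0.02 0 0 19.7 0.06;-0.055 0.021 0.02 0 0 19.7 0.06;-0.055 0.021 0.02 0 0 19.7 0.06")

```text
clock: 41.15
position: [0.5372, -0.1839, 0.1516]
tool_rot: [-3.141, -0.001, 1.588]
force: [-0.0, 0.4, 0.6]
grip_width: 0.0595
finger_force: 0.0
```

```bash
python3 - <<'E'
from h import *
w=grab("wrist","w17"); uv=proj(w,[[.537,-.193,.05],[.537,-.193,.024],[.537,-.193,0]]); print(uv)
L=cv2.cvtColor(w["color"],cv2.COLOR_RGB2LAB).astype(int)
c=uv[1].astype(int); 
for d in((0,0),(0,40),(0,-60),(60,0),(0,10),(100,0),(150,0),(0,-120)): print(d,L[c[1]+d[1],c[0]+d[0]])
g=cv2.medianBlur(cv2.cvtColor(w["color"],cv2.COLOR_RGB2GRAY),3)
H=cv2.HoughCircles(g,cv2.HOUGH_GRADIENT,1,8,param1=80,param2=14,minRadius=10,maxRadius=60)
if H is not None:
  for x,y,r in H[0]:
    if abs(x-c[0])<60 and abs(y-c[1])<70: print(round(x,1),round(y,1),round(r,1),"@.05",onz(w,(x,y),.05)[0].round(4),"@.024",onz(w,(x,y),.024)[0].round(4))
E
python3 g.py 0.537 -0.193 0.06 90
```

```text
[[320.53444929 252.67905348]
 [320.55112844 242.06803633]
 [320.56413608 233.79277085]]
(0, 0) [141 128 123]
(0, 40) [195 129 123]
(0, -60) [193 127 123]
(60, 0) [193 126 124]
(0, 10) [152 128 116]
(100, 0) [197 128 123]
(150, 0) [197 128 123]
(0, -120) [201 127 123]
318.5 239.5 28.8 @.05 [ 0.5353 -0.1824  0.05  ] @.024 [ 0.5352 -0.1908  0.024 ]
317.5 248.5 32.1 @.05 [ 0.5346 -0.1896  0.05  ] @.024 [ 0.5345 -0.1988  0.024 ]
326.5 228.5 16.7 @.05 [ 0.5412 -0.1736  0.05  ] @.024 [ 0.5418 -0.181   0.024 ]
313.5 230.5 18.8 @.05 [ 0.5314 -0.1753  0.05  ] @.024 [ 0.531  -0.1829  0.024 ]
327.5 238.5 19.4 @.05 [ 0.5421 -0.1815  0.05  ] @.024 [ 0.5428 -0.1897  0.024 ]
320.5 257.5 16.0 @.05 [ 0.537 -0.197  0.05 ] @.024 [ 0.5372 -0.2069  0.024 ]
309.5 249.5 15.2 @.05 [ 0.5285 -0.1905  0.05  ] @.024 [ 0.5277 -0.1998  0.024 ]
329.5 248.5 15.6 @.05 [ 0.5438 -0.1895  0.05  ] @.024 [ 0.5447 -0.1986  0.024 ]
clock 41.2 d [-0.009  -0.0006  0.0919] rv [ 0. -0.  1.] rows>=2.2
```

```bash
python3 g.py 0.536 -0.1915 0.03 90
```

```text
clock 41.2 d [-0.0075 -0.0016  0.1219] rv [ 0. -0.  1.] rows>=2.9
```

send_rows(plan="-0.007 -0.001 0.04 0 0 0 0.05;-0.007 -0.002 0.08 0 0 0 0.05;-0.007 -0.002 0.1 0 0 0 0.05;-0.007 -0.002 0.115 0 0 0 0.05;-0.007 -0.002 0.12 0 0 0 0.05;-0.007 -0.002 0.12 0 0 0 0.05")

```text
clock: 41.7
position: [0.5351, -0.1916, 0.0311]
tool_rot: [-3.141, -0.001, 1.585]
force: [-0.1, 0.3, -0.4]
grip_width: 0.05
finger_force: 0.0
```

```bash
python3 g.py 0.536 -0.1915 0.03 90
```

```text
clock 41.7 d [0.     0.0009 0.0011] rv [-0.  -0.   0.8] rows>=0.1
```

send_rows(plan="0 0 0 0 0 0 0.01;0 0 0 0 0 0 0.01;0 0 0 0 0 0 0.01;0 0 0 0 0 0 0.01;0 0 0 0 0 0 0.01;0 0 0 0 0 0 0.01;0 0 -0.01 0 0 0 0.01;0 0 -0.02 0 0 0 0.01;0 0 -0.03 0 0 0 0.01", grip_force=50)

```text
clock: 42.45
position: [0.5355, -0.1921, 0.0628]
tool_rot: [3.141, 0.0, 1.584]
force: [-0.4, 0.4, -2.8]
grip_width: 0.018
finger_force: 49.8
```

send_rows(plan="0 0 -0.04 0 0 0 0.01;0 0 -0.08 0 0 0 0.01;0 0 -0.12 0 0 0 0.01;0 0 -0.14 0 0 0 0.01;0 0 -0.14 0 0 0 0.01;0 0 -0.14 0 0 0 0.01")

```text
clock: 42.95
position: [0.5358, -0.1919, 0.2027]
tool_rot: [3.139, -0.0, 1.584]
force: [-0.1, 0.6, -4.9]
grip_width: 0.0181
finger_force: 50.1
```

```bash
python3 g.py h 0 2 0.2 90;python3 g.py h 0 2 0.077 90
```

```text
clock 43.0 d [0.4363 0.0447 0.0029] rv [ 0.1 -0.   4.4] rows>=10.5
clock 43.0 d [0.4363 0.0444 0.1259] rv [ 0.1 -0.   4.4] rows>=10.9
```

send_rows(plan="0.03 0.003 0 0 0 1 0.01;0.065 0.007 0 0 0 2 0.01;0.1 0.01 0 0 0 3 0.01;0.14 0.014 0 0 0 4.4 0.01;0.18 0.018 0 0 0 4.4 0.01;0.22 0.022 0 0 0 4.4 0.01;0.26 0.026 0 0 0 4.4 0.01;0.3 0.03 0 0 0 4.4 0.01;0.34 0.035 0 0 0 4.4 0.01;0.37 0.038 0 0 0 4.4 0.01")

```text
clock: 43.78
position: [0.5676, 0.1821, 0.1998]
tool_rot: [-3.139, 0.0, 1.509]
force: [0.5, -0.5, -3.1]
grip_width: 0.0179
finger_force: 50.1
```

send_rows(plan="0.03 0.003 0 0 0 0 0.01;0.05 0.005 0.01 0 0 0 0.01;0.06 0.006 0.03 0 0 0 0.01;0.065 0.006 0.06 0 0 0 0.01;0.065 0.006 0.085 0 0 0 0.01;0.065 0.006 0.095 0 0 0 0.01;0.065 0.006 0.095 0 0 0 0.01;0.065 0.006 0.095 0 0 0 0.01")

```text
clock: 44.45
position: [0.5788, 0.2422, 0.1063]
tool_rot: [-3.141, 0.001, 1.506]
force: [0.9, -0.1, -2.2]
grip_width: 0.0178
finger_force: 50.1
```

```bash
python3 g.py h 0 1 0.077 90
```

```text
clock 44.5 d [ 0.0016 -0.0042  0.0293] rv [-0.   0.1 -0.1] rows>=0.7
```

send_rows(plan="0.002 -0.004 0.01 0 0 0 0.01;0.002 -0.004 0.02 0 0 0 0.01;0.002 -0.004 0.025 0 0 0 0.01;0.002 -0.004 0.027 0 0 0 0.01;0.002 -0.004 0.028 0 0 0 0.01;0.002 -0.004 0.028 0 0 0 0.01;0.002 -0.004 0.028 0 0 0 0.01")

```text
clock: 45.03
position: [0.5749, 0.2452, 0.0789]
tool_rot: [-3.141, -0.001, 1.507]
force: [-4.2, -0.0, 5.6]
grip_width: 0.0179
finger_force: 51.1
```

send_rows(plan="0 0 0.0005 0 0 0 0.01;0 0 0.001 0 0 0 0.01;0 0 0.001 0 0 0 0.01")

```text
clock: 45.28
position: [0.5749, 0.2453, 0.0788]
tool_rot: [-3.141, -0.001, 1.507]
force: [-10.3, -2.2, 21.6]
grip_width: 0.0179
finger_force: 52.9
```

send_rows(plan="0 0 -0.001 0 0 0 0.01;0 0 -0.001 0 0 0 0.01;0 0 -0.001 0 0 0 0.03;0 0 -0.001 0 0 0 0.04;0 0 -0.001 0 0 0 0.045;0 0 -0.001 0 0 0 0.045")

```text
clock: 45.78
position: [0.575, 0.2451, 0.0783]
tool_rot: [3.141, 0.0, 1.507]
force: [0.6, -0.7, 1.2]
grip_width: 0.0444
finger_force: 0.0
```

send_rows(plan="0 0 -0.02 0 0 0 0.045;0 0 -0.05 0 0 0 0.045;0 0 -0.09 0 0 0 0.045;0 0 -0.12 0 0 0 0.045;0 0 -0.12 0 0 0 0.045")

```text
clock: 46.2
position: [0.5774, 0.2454, 0.2042]
tool_rot: [3.135, -0.004, 1.506]
force: [0.1, -0.3, -0.6]
grip_width: 0.0451
finger_force: 0.0
```

```bash
python3 g.py 0.56 0.0 0.2 90; python3 - <<'E'
from h import *
from g import W
w=grab("wrist","w18"); P=W(0,.001); uv=proj(w,[[*P,.07],[*P,.096]]);print(uv)
g=cv2.medianBlur(cv2.cvtColor(w["color"],cv2.COLOR_RGB2GRAY),3);c=uv[0]
H=cv2.HoughCircles(g,cv2.HOUGH_GRADIENT,1,8,param1=80,param2=14,minRadius=8,maxRadius=50)
for x,y,r in H[0]:
    if abs(x-c[0])<50 and abs(y-c[1])<50: print(x,y,round(r,1),onz(w,(x,y),.07)[0].round(4),onz(w,(x,y),.096)[0].round(4))
E
```

```text
clock 46.2 d [-0.2461 -0.0015  0.0032] rv [ 0.4 -0.2 -3.7] rows>=5.9
[[316.8822189  231.86147538]
 [316.74153953 241.24667931]]
316.5 230.5 27.9 [0.5744 0.2452 0.07  ] [0.5751 0.2527 0.096 ]
317.5 238.5 32.3 [0.5748 0.238  0.07  ] [0.5754 0.2462 0.096 ]
319.5 249.5 42.7 [0.5758 0.2279 0.07  ] [0.5764 0.237  0.096 ]
326.5 235.5 35.8 [0.5827 0.2402 0.07  ] [0.5826 0.2482 0.096 ]
312.5 222.5 36.6 [0.5715 0.2525 0.07  ] [0.5725 0.2593 0.096 ]
322.5 184.5 41.6 [0.582 0.284 0.07 ] [0.582  0.2878 0.096 ]
309.5 236.5 18.3 [0.5681 0.2403 0.07  ] [0.5693 0.2483 0.096 ]
316.5 214.5 15.8 [0.5754 0.2592 0.07  ] [0.576  0.2654 0.096 ]
322.5 223.5 16.7 [0.5799 0.2511 0.07  ] [0.5801 0.258  0.096 ]
325.5 215.5 12.5 [0.5829 0.2578 0.07  ] [0.5827 0.2641 0.096 ]
326.5 244.5 11.4 [0.5822 0.2321 0.07  ] [0.5821 0.2408 0.096 ]
```

send_rows(plan="-0.04 0.02 0 0 0 0 0;-0.4 0.05 0 0 0 0 0;-0.4 0.05 0 0 0 0 0;-0.4 0.05 0 0 0 0 0;-0.4 0.05 0 0 0 0 0;-0.4 0.05 0 0 0 0 0;-0.4 0.05 0 0 0 0 0;-0.4 0.05 0 0 0 0 0;-0.4 0.05 0 0 0 0 0;-0.4 0.05 0 0 0 0 0")

```text
clock: 47.08
position: [0.5982, -0.161, 0.1976]
tool_rot: [-3.141, 0.001, 1.505]
force: [-0.2, -0.9, 0.1]
grip_width: -0.0
finger_force: 0.0
```

send_rows(plan="-0.06 -0.12 0 0 0 0 0;-0.06 -0.12 0 0 0 0 0;-0.06 -0.12 0 0 0 0 0;-0.06 -0.12 0 0 0 0 0;-0.06 -0.12 0 0 0 0 0")

```text
clock: 47.5
position: [0.4727, -0.2109, 0.1981]
tool_rot: [-3.14, -0.0, 1.503]
force: [0.2, 0.2, 0.1]
grip_width: -0.0001
finger_force: 0.0
```

```bash
python3 - <<'E'
from h import *
t=grab("top","t8");s=grab("side","s8")
# pile top outline: dark wood, convex hull closes over the weight
uv=proj(t,[.5746,.2455,.046])[0]
for sd in((-.035,0),(.035,0),(0,-.02)):
    q=proj(t,[.5746+sd[1],.2455+sd[0],.046])[0]
    for thr in(20,26): print("pile",rect(t,seg(t,q,thr,rad=2,box=45),.046))
# lever post: darkest blob
for n,f,c in(("t",t,(327,245)),("s",s,(317,250))):
    x0,y0=c[0]-25,c[1]-25; g=cv2.cvtColor(f["color"],cv2.COLOR_RGB2GRAY)[y0:y0+50,x0:x0+50]
    for thr in(22,32):
        k,l,st,ce=cv2.connectedComponentsWithStats((g<thr).astype(np.uint8))
        print(n,thr,[(st[i].tolist(),(ce[i]+[x0,y0]).round(1).tolist()) for i in np.argsort(-st[1:,4])[:3]+1])
E
python3 g.py 0.55 -0.14 0.2 90
```

```text
pile (array([0.57148871, 0.21781113]), (60.46456527709961, 54.36247253417969), -4.225860595703125)
pile (array([0.572396  , 0.24048523]), (106.93930053710938, 62.77385711669922), 87.64628601074219)
pile (array([0.57485077, 0.27320523]), (60.044166564941406, 42.39015197753906), 0.5331440567970276)
pile (array([0.572776  , 0.24670557]), (95.30176544189453, 61.43498611450195), 86.26528930664062)
pile (array([0.58654395, 0.25743649]), (102.20906829833984, 63.17165756225586), 84.14449310302734)
pile (array([0.55771637, 0.2488125 ]), (167.47984313964844, 161.13543701171875), -89.4654004573822)
t 22 [([24, 27, 5, 3, 6], [328.3, 248.3])]
t 32 [([22, 26, 8, 5, 16], [327.2, 248.3]), ([23, 21, 6, 3, 11], [327.8, 242.3]), ([25, 25, 1, 1, 1], [327.0, 245.0])]
s 22 [([16, 13, 12, 22, 136], [314.9, 248.8]), ([0, 17, 5, 33, 92], [293.3, 256.5]), ([0, 0, 4, 14, 39], [293.1, 231.6])]
s 32 [([0, 0, 29, 50, 659], [302.6, 244.6]), ([45, 20, 5, 4, 16], [339.0, 246.1]), ([32, 38, 2, 3, 5], [324.4, 263.8])]
clock 47.6 d [ 0.0739  0.0696 -0.002 ] rv [-0.  -0.  -3.7] rows>=2.4
```

```bash
python3 - <<'E'
from h import *
from g import W,HOME,TH
t=load("t8");s=load("s8")
p=onz(t,(327.5,245.3),.102)[0];print("post",p,proj(s,p),proj(s,[p[0],p[1],.062]))
for a in((314.5,241),(314.9,243),(315,245)): print(tri(t,(327.5,245.3),s,a))
w=load("w18")
Lb=cv2.cvtColor(w["color"],cv2.COLOR_RGB2LAB).astype(int)
# dark reddish wood mask
m=((Lb[...,1]>133)&(Lb[...,0]<110)).astype(np.uint8); m=cv2.morphologyEx(m,cv2.MORPH_OPEN,np.ones((3,3)))
c=proj(w,[*W(0,0),.046])[0]; q=np.zeros_like(m);q[int(c[1])-110:int(c[1])+90,int(c[0])-70:int(c[0])+70]=1
pts=cv2.findNonZero(m*q)[:,0,:]; h=cv2.convexHull(pts.astype(np.int32))[:,0,:].astype(float)
r=rect(w,h,.046);th=np.radians(TH);Rm=np.array([[np.cos(th),-np.sin(th)],[np.sin(th),np.cos(th)]])
print("top plate",r,(Rm.T@(r[0]-HOME)*1000).round(1))
# fence top inner edges in wrist w18: colour profile along home x at y=-20, and along y at x=15
for nm,P in(("x",[(x,-25) for x in range(-40,44,2)]),("y",[(15,y) for y in range(36,66,2)])):
    z=.046; o=[]
    for x,y in P:
        u,v=proj(w,[*W(x/1000,y/1000),.046])[0]; o.append((x if nm=="x" else y,*Lb[int(round(v)),int(round(u))]))
    print(nm,o and [tuple(map(int,k)) for k in o])
E
```

```text
post [ 0.59233415 -0.06526837  0.102     ] [[315.13326009 246.21962137]] [[315.52062238 258.96315424]]
(array([ 0.59060471, -0.06532442,  0.11839894]), np.float64(0.001138742787024097))
(array([ 0.59143772, -0.06534434,  0.11207209]), np.float64(0.0010380710142276388))
(array([ 0.59194322, -0.06528529,  0.10585488]), np.float64(0.00029948823830905764))
top plate (array([0.57377948, 0.24686774]), (98.82329559326172, 59.29722595214844), 86.50013732910156) [-1.1  3.8]
x [(-40, 126, 131, 131), (-38, 127, 131, 131), (-36, 129, 130, 132), (-34, 126, 130, 130), (-32, 126, 131, 132), (-30, 88, 136, 141), (-28, 55, 137, 138), (-26, 57, 139, 138), (-24, 56, 137, 139), (-22, 55, 137, 138), (-20, 53, 137, 136), (-18, 89, 132, 131), (-16, 164, 129, 115), (-14, 156, 129, 115), (-12, 147, 129, 115), (-10, 155, 129, 115), (-8, 156, 130, 115), (-6, 151, 130, 115), (-4, 155, 129, 115), (-2, 157, 130, 115), (0, 159, 128, 116), (2, 158, 130, 114), (4, 161, 129, 115), (6, 155, 130, 115), (8, 157, 129, 115), (10, 151, 130, 114), (12, 162, 127, 117), (14, 156, 128, 115), (16, 157, 129, 114), (18, 98, 130, 128), (20, 52, 139, 135), (22, 58, 135, 136), (24, 61, 139, 134), (26, 59, 135, 135), (28, 70, 141, 142), (30, 174, 123, 123), (32, 182, 125, 119), (34, 185, 123, 122), (36, 187, 125, 120), (38, 189, 124, 120), (40, 185, 124, 119), (42, 160, 124, 128)]
y [(36, 60, 135, 137), (38, 63, 136, 136), (40, 61, 135, 136), (42, 59, 134, 136), (44, 61, 135, 135), (46, 59, 136, 134), (48, 60, 135, 136), (50, 69, 135, 136), (52, 59, 137, 133), (54, 183, 125, 118), (56, 181, 127, 119), (58, 190, 125, 119), (60, 194, 124, 121), (62, 187, 124, 121), (64, 188, 124, 119)]
```

```bash
python3 - <<'E'
from h import *
t=load("t8");s=load("s8")
post=np.array([.592,-.0653])
# foot dark square & box in top view for the counter yaw; pivot cap
for z in(.068,.08): print("cap",onz(t,[(314.5,210)],z))
g=cv2.cvtColor(t["color"],cv2.COLOR_RGB2GRAY)[175:255,275:355]
m=(g<90).astype(np.uint8);k,l,st,ce=cv2.connectedComponentsWithStats(m);i=1+np.argmax(st[1:,4])
C=max(cv2.findContours((l==i).astype(np.uint8),cv2.RETR_EXTERNAL,cv2.CHAIN_APPROX_NONE)[0],key=cv2.contourArea)[:,0,:]+[275,175]
r=rect(t,C,.003);print("foot",r)
for yaw in (r[2],r[2]-90,r[2]+90):
    if abs(yaw)<45:
        a=np.radians(yaw);Rm=np.array([[np.cos(a),-np.sin(a)],[np.sin(a),np.cos(a)]])
        piv=post-Rm@(.072*np.array([-np.cos(.55),-np.sin(.55)])); stop=piv+Rm@(.072*np.array([-np.cos(.55),np.sin(.55)]))
        print("yaw",yaw,"piv",piv,"stop",stop)
E
```

```text
cap [[ 0.66072267 -0.04161267  0.068     ]]
cap [[ 0.65830232 -0.04183096  0.08      ]]
foot (array([ 0.65989532, -0.03947321]), (113.80872344970703, 108.21485137939453), -11.951805114746094)
yaw -11.951805114746094 piv [ 0.65984461 -0.04119381] stop [0.60758695 0.00833533]
```

```bash
cat > l.py <<'E'
from h import *
from g import mv
import sys
a=np.radians(-11.95);Rm=np.array([[np.cos(a),-np.sin(a)],[np.sin(a),np.cos(a)]])
p=np.array([.6598,-.0412])+Rm@(np.array([float(sys.argv[1]),float(sys.argv[2])])/1000); print(p); mv(*p,float(sys.argv[3]),78.05)
E
python3 l.py -66 -80 .15
```

```text
[ 0.57866567 -0.10580046]
clock 47.6 d [0.1099 0.0961 0.048 ] rv [-0.  -0.   8.3] rows>=3.7
```

send_rows(plan="0.03 0.03 0 0 0 4 0;0.06 0.06 0 0 0 8.3 0;0.09 0.08 0 0 0 8.3 0;0.11 0.096 0.02 0 0 8.3 0;0.11 0.096 0.06 0 0 8.3 0;0.11 0.096 0.1 0 0 8.3 0;0.11 0.096 0.121 0 0 8.3 0;0.11 0.096 0.121 0 0 8.3 0;0.11 0.096 0.121 0 0 8.3 0")

```text
clock: 48.35
position: [0.5785, -0.1054, 0.0766]
tool_rot: [-3.14, 0.001, 1.363]
force: [-0.5, -0.4, 0.4]
grip_width: -0.0005
finger_force: 0.0
```

```bash
python3 l.py -66 19 .077
```

```text
[ 0.59916441 -0.00894593]
clock 48.4 d [ 0.0987  0.0002 -0.0005] rv [-0.1  0.   0. ] rows>=2.4
```

send_rows(plan="0.01 0 0 0 0 0 0;0.022 0 0 0 0 0 0;0.034 0 0 0 0 0 0;0.046 0 0 0 0 0 0;0.058 0 0 0 0 0 0;0.07 0 0 0 0 0 0;0.08 0 0 0 0 0 0;0.088 0 0 0 0 0 0;0.094 0 0 0 0 0 0;0.096 0 0 0 0 0 0")

```text
clock: 49.18
position: [0.5997, -0.0111, 0.0776]
tool_rot: [3.139, 0.0, 1.363]
force: [3.4, -7.9, -0.1]
grip_width: 0.0001
finger_force: 3.7
```

send_rows(plan="0.001 0 0 0 0 0 0;0.002 0 0 0 0 0 0;0.003 0 0 0 0 0 0;0.004 0 0 0 0 0 0;0.005 0 0 0 0 0 0;0.005 0 0 0 0 0 0")

```text
clock: 49.68
position: [0.6007, -0.0076, 0.0778]
tool_rot: [3.139, 0.001, 1.361]
force: [3.3, -8.4, 1.0]
grip_width: 0.0
finger_force: 3.8
```

```bash
python3 l.py -66 19 .077; python3 -c "
from h import *
grab('top','t9')"
```

```text
[ 0.59916441 -0.00894593]
clock 49.7 d [-0.0016 -0.0012  0.0008] rv [ 0.2  0.1 -0.1] rows>=0.1
```

send_rows(plan="0.002 0 0 0 0 0 0;0.004 0 0 0 0 0 0;0.005 0 0 0 0 0 0;0.006 0 0 0 0 0 0;0.006 0 0 0 0 0 0")

```text
clock: 50.15
position: [0.6015, -0.0049, 0.0778]
tool_rot: [3.138, 0.004, 1.359]
force: [1.4, -22.5, 1.4]
grip_width: 0.0002
finger_force: 11.0
```

```bash
python3 l.py -66 19 .077
```

```text
[ 0.59916441 -0.00894593]
clock 50.1 d [-0.0045 -0.0014  0.0008] rv [ 0.2  0.2 -0.2] rows>=0.1
```

send_rows(plan="0.002 0 0 0 0 0 0;-0.02 0 0 0 0 0 0;-0.05 0 0 0 0 0 0;-0.08 0 0 0 0 0 0;-0.11 0 0 0 0 0 0;-0.13 0 0 0 0 0 0;-0.14 0 0 0 0 0 0;-0.14 0 -0.04 0 0 0 0;-0.14 0 -0.08 0 0 0 0;-0.14 0 -0.1 0 0 0 0")

```text
clock: 50.98
position: [0.5731, -0.1378, 0.181]
tool_rot: [3.138, -0.001, 1.362]
force: [0.4, 0.2, 0.7]
grip_width: -0.0003
finger_force: 0.0
```

send_rows(plan="-0.08 -0.08 -0.01 0 0 0 0;-0.08 -0.08 -0.01 0 0 0 0;-0.08 -0.08 -0.01 0 0 0 0;-0.08 -0.08 -0.01 0 0 0 0;-0.08 -0.08 -0.01 0 0 0 0;-0.08 -0.08 -0.01 0 0 0 0;-0.08 -0.08 -0.01 0 0 0 0;-0.08 -0.08 -0.01 0 0 0 0;-0.08 -0.08 -0.01 0 0 0 0")

```text
clock: 51.73
position: [0.4774, -0.1992, 0.187]
tool_rot: [-3.141, 0.0, 1.363]
force: [-0.9, 0.3, -0.6]
grip_width: 0.0003
finger_force: 0.0
```

```bash
python3 - <<'E'
from h import *
a=load("t8");b=grab("top","t10");sa=load("s8");sb=grab("side","s10")
def df(f,g,box):
    x0,y0,x1,y1=box; d=cv2.absdiff(f["color"],g["color"])[y0:y1,x0:x1].max(2); return (d>40).sum(),d.max()
print("lever top",df(a,b,(285,185,350,255)),"pile top",df(a,b,(115,225,230,325)),"cup",df(a,b,(365,325,405,370)))
print("lever side",df(sa,sb,(305,225,370,280)),"pile side",df(sa,sb,(220,165,295,235)),"cup side",df(sa,sb,(240,300,280,350)))
print(observe()["force"],observe()["clock"])
E
```

```text
lever top (np.int64(0), np.uint8(16)) pile top (np.int64(0), np.uint8(14)) cup (np.int64(732), np.uint8(141))
lever side (np.int64(91), np.uint8(150)) pile side (np.int64(16), np.uint8(116)) cup side (np.int64(0), np.uint8(5))
[-0.2405128   0.01158141  0.379049  ] 51.8333
```

The lever is back at rest, and the pile and cup are unchanged. I'll take one last close numeric check of the pile's layers.

```bash
python3 g.py h -90 -50 0.187 180
```

```text
clock 51.8 d [ 3.906e-01 -7.790e-02  1.000e-04] rv [ -0.   -0.  -98.3] rows>=13.7
```

send_rows(plan="0.39 -0.078 0 0 0 -70 0;0.39 -0.078 0 0 0 -70 0;0.39 -0.078 0 0 0 -70 0;0.39 -0.078 0 0 0 -70 0;0.39 -0.078 0 0 0 -70 0;0.39 -0.078 0 0 0 -70 0;0.39 -0.078 0 0 0 -70 0;0.39 -0.078 0 0 0 -70 0;0.39 -0.078 0 0 0 -70 0;0.39 -0.078 0 0 0 -70 0")

```text
clock: 52.67
position: [0.4807, 0.2031, 0.1872]
tool_rot: [3.14, -0.001, 2.594]
force: [-0.2, -0.1, 0.4]
grip_width: -0.0002
finger_force: 0.0
```

send_rows(plan="0 0 0 0 0 -28 0;0 0 0 0 0 -28 0;0 0 0.04 0 0 -28 0;0 0 0.06 0 0 -28 0;0 0 0.06 0 0 -28 0;0 0 0.06 0 0 -28 0")

```text
clock: 53.17
position: [0.4812, 0.1975, 0.1271]
tool_rot: [-3.141, -0.002, 3.068]
force: [-0.2, 0.2, 0.7]
grip_width: 0.0
finger_force: 0.0
```

```bash
python3 - <<'E'
from h import *
import g
w=grab("wrist","w19"); np.set_printoptions(linewidth=220)
g.HOME=np.array(g.HOME)+g.W(0,.0038)-g.HOME+(g.W(-.001,0)-g.HOME)
print(observe()["position"],observe()["tool_rot"])
G=cv2.cvtColor(w["color"],cv2.COLOR_RGB2LAB).astype(int)
for y0 in(-50,50):
  for i in range(6):
    z=.010+.006*i+.003
    Y=np.arange(y0-7,y0+7.1,1); uv=proj(w,[[*g.W(-.0302,y/1000),z] for y in Y]).round().astype(int)
    ok=(uv[:,0]>=0)&(uv[:,0]<640)&(uv[:,1]>=0)&(uv[:,1]<480)
    print(y0,i,uv[7],[tuple(G[v,u][[0,2]].tolist()) for (u,v),o in zip(uv,ok) if o])
# vertical profile down the -x face at y=-20
for y in(-35,0):
    top=proj(w,[*g.W(-.030,y/1000),.046])[0];bot=proj(w,[*g.W(-.030,y/1000),.010])[0]
    n=int(np.hypot(*(bot-top)))+8; print(top,bot,[tuple(G[int(round(v)),int(round(u))].tolist()) for u,v in [top+(bot-top)*k/(n-8) for k in range(-4,n-3)]])
E
```

```text
[0.48179064 0.19778282 0.12803077] [-3.14151560e+00  1.16448171e-04  3.06751793e+00]
-50 0 [328 303] [(27, 130), (21, 130), (25, 129), (19, 128), (71, 133), (77, 133), (78, 134), (77, 132), (77, 133), (77, 131), (81, 134), (76, 133), (77, 132), (82, 132), (53, 128)]
-50 1 [328 307] [(12, 127), (23, 132), (21, 130), (17, 127), (73, 132), (77, 132), (79, 132), (76, 133), (82, 132), (78, 132), (77, 132), (75, 131), (80, 132), (76, 133), (36, 130)]
-50 2 [328 311] [(17, 128), (24, 128), (26, 129), (20, 127), (70, 132), (77, 132), (77, 132), (76, 132), (78, 132), (79, 131), (75, 131), (79, 131), (72, 132), (77, 131), (45, 128)]
-50 3 [329 314] [(20, 130), (20, 130), (20, 130), (12, 128), (70, 132), (75, 132), (72, 131), (82, 132), (75, 131), (82, 133), (77, 130), (77, 133), (77, 131), (78, 132), (62, 130)]
-50 4 [329 318] [(26, 127), (16, 129), (18, 129), (19, 129), (75, 132), (80, 131), (74, 132), (78, 131), (83, 133), (74, 132), (77, 132), (77, 133), (68, 131), (71, 131), (40, 129)]
-50 5 [329 322] [(25, 128), (15, 130), (10, 127), (16, 127), (54, 131), (78, 134), (77, 133), (75, 132), 
[... 1674 characters left out ...]
26, 131), (21, 124, 130), (25, 128, 129), (44, 135, 140), (52, 138, 145), (87, 131, 130), (118, 131, 130)]
[394.87689415 324.21855543] [386.12714457 301.36668666] [(57, 137, 139), (51, 141, 139), (53, 137, 141), (49, 138, 140), (59, 137, 145), (39, 134, 136), (32, 134, 134), (23, 135, 135), (56, 132, 132), (97, 128, 133), (97, 128, 133), (85, 130, 131), (75, 129, 132), (97, 129, 135), (111, 134, 151), (94, 134, 148), (86, 133, 150), (106, 132, 142), (49, 129, 131), (36, 127, 129), (40, 129, 129), (164, 122, 127), (97, 127, 137), (95, 126, 136), (102, 123, 136), (102, 142, 153), (107, 144, 157), (58, 138, 146), (60, 137, 145), (50, 139, 146), (119, 131, 132), (119, 131, 132), (118, 131, 129)]
```

All layers end within about 1 mm of each other and are evenly stepped on the near face, so I'm handing in.

```bash
python3 -c "
from h import *
print(bot.job_done())"
```

```text
the job is handed in; nothing more can be done
None
```

I handed the job in at about 53 s on the robot's clock; the hand-in returned no verdict. By my measurements all six plates sit flush to about 1 mm, the weight stands upright on the middle of the pile, the lever went to its stop and sprang back, and the cup is still standing. The dark wood plate slipped from the grip once on the way and was picked up again.

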